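# Set the swivel fence and hold the batten over the saw edge

### The job

Set the swivel fence of the sawing block to 30 degrees. Then slide the marked batten over the block, without lifting it off, until it lies along the fence and touches it and its slanting pencil line is right above the block's saw edge, with the longer part hanging out. That part would tip the batten, so finish while still holding it flat on the block in the gripper, never letting it tip, ready for a colleague to saw; leave everything else where it is.

Things in the scene. Friction and masses are not known exactly. Their poses are not given: they have to be found in the camera images.
- block: Sawing block: plywood bed 300 (its x) by 260 (its y) mm screwed to the bench, flat top 40 mm above it. Origin: centre of its underside, on the bench. Its x axis points roughly away from the robot. The saw edge is its whole straight -y side (right, seen from the robot), 130 mm from the origin, with a pale wood strip along it. On the bed: a flush steel quadrant and the swivel fence.
- saw_edge (a point): Middle of the saw edge's upper corner: 130 mm from the block's origin along the block's -y, 40 mm above the bench. Its axes are the block's; the edge runs along x.
- fence (a joint): Fence angle in rad, 0 to 0.785. At 0 it is square to the saw edge (along the block's y); it grows as the knob end swings away from the robot (to the block's +x, clockwise from above). 30 degrees = 0.524. The quadrant has ticks every 5 degrees just beyond the knob, long ones at 0, 15, 30, 45. Stiff: the knob takes about 5 N sideways to move, and the fence stays where it is left.
- fence_pivot (a point): Fence pivot (flush screw) on the fence's top, 50 mm above the bench, at x 0, y -100 mm of the block. Axes turn with the fence: y along it to the knob, x square to it, away from the batten. The fence is an aluminium bar 20 mm wide, only 10 mm high, from y -18 to y 180 mm. The batten goes against its long face on the robot's side (x -10 mm).
- fence_knob (a point): Middle of the black ribbed knob, 165 mm from the pivot along the fence, 64 mm above the bench. The knob is upright and round, 26 mm in diameter and 28 mm high (50 to 78 mm above the bench). It does not turn on the fence; move it sideways along its arc.
- batten: Marked batten: brown wood, 40 mm wide (its x), 280 long (its y), 24 thick, about 0.2 kg, loose on the block roughly along the block's y, on the robot's side of the fence. Origin: centre of its underside. The outer end, to go out over the saw edge, is at y -140 mm. It is 14 mm higher than the fence: fingers on its upper half pass over it. Placed right, its y axis is parallel to the fence's.
- batten_line (a point): Middle of the pencil line on the batten's top: on its middle line at y +15 mm (155 mm from the outer end, 125 from the inner). The line is dark, 3 mm wide and slants 30 degrees from square, from (-20, 3.5) to (20, 26.5) mm in the batten's x, y: parallel to the saw edge once the batten lies along the fence at 30 degrees.
- batten_heel (a point): Centre of the batten's inner end face, at y +140 mm, 12 mm above its underside.
- offcut: Brown wood offcut without a line, 40 x 36 x 24 mm, lying on the block behind the fence near the saw edge. To be left alone. Origin: centre of its underside.
- saw: Small back saw with a pale wooden handle lying on the bench beyond the saw edge, 315 mm long, 24 mm high. To be left alone. Origin: on the bench under the middle of the blade.
- spare: Plain pale batten 300 x 45 x 20 mm on the bench to the left. To be left alone. Origin: centre of its underside.
- hammer: Hammer lying on the bench at the left. To be left alone.
- file: Flat file with a pale wooden handle, 325 mm long, lying on the bench at the right. To be left alone.
- pliers: Pliers about 180 mm long lying on the bench at the right, near the robot. To be left alone.
- anvil: Small iron bench anvil, 90 mm high, on the bench at the right. To be left alone. Origin: centre of its foot.
- glue: White glue bottle, 52 mm in diameter, 130 mm high, on the bench at the left. To be left alone. Origin: centre of its foot.

How it is judged:
By the outcome, as a careful person would: the job done as asked, in the order asked, and still so for the second after the job is handed in, while the arm keeps its last pose, push and grip.
It also fails if it takes over 56 s, if anything falls off the work surface, if the arm or the gripper's body presses on something with over 40 N, if the wrist force passes 120 N, or if a joint passes its speed limit or range.

### The arm

A 6-joint arm with a two-finger parallel gripper is mounted at the origin on the work surface. World frame = base frame: x ahead of the robot, y to its left, z up, the work surface at z = 0. Lengths are in m, angles in rad, forces in N, time in s.
With the tool pointing down it reaches from about 0.25 to 0.775 m from the base axis. Payload 4 kg.
Tool frame: the origin (TCP) lies on the centre line of the jaws, within the pads' length; the fingertips stand 22 mm ahead of it and the grasp point (between the pads) lies 3 mm ahead of it; z points along the fingers, x is the direction in which the jaws open and shut, and the axes are right-handed (so a half turn about z gives the same grasp; the last joint's range is limited). The gripper opens to 94 mm and grips with 3 to 60 N. Pads are 16 mm wide; open, the fingers measure 119 mm over their backs; the gripper's body (75 mm by 177 mm) begins 78 mm behind the grasp point.
Start: joints at [1.223, 0.087, 1.371, -0, 1.684, -0.103], TCP at [0.133, 0.534, 0.228] pointing down, gripper open.
Joint ranges: [-3.1, 3.1], [-0.76, 2.03], [0.27, 2.55], [-1.08, 4.22], [0.17, 2.65], [-2.57, 2.57]. Speed limits (rad/s): [2.79, 2.79, 3.14, 3.14, 3.14, 3.14].

### API

Orientations are given as a unit quaternion [x, y, z, w].
In Python, from bench import robot gives the robot as it stands.
- The arm moves only by the shell command python3 -m crank 'ROWS' [FORCE]. ROWS is JSON, a list that holds one entry, the list of rows, each a list of 5 numbers: the closure in counts, from 0 (fully open) to 255 (shut), then the shift along the tool's x, y, z in cm, then the turn about the tool's z in degrees. A call has 1 to 12 rows; each row shifts and turns the pose as measured when the row begins, along the tool's axes as they then stand; what a row does not reach is not made up. A row lasts 1/8 s, in which the tool goes at most 62.5 mm and 10.7 degrees, less where a joint would pass 70% of its speed; a pose out of reach is approached as far as the arm can. A call with a gripper value outside its range is refused whole. The fingers move at their own pace and stop on an object; FORCE is the grip in N (left out, the last holds). Time passes only in rows, so rows that do not move let the fingers close. It gives the time, the measured TCP pose, the force and the opening at its end, in the units of the state.
- robot.observe(): the state, without advancing time (a new reading comes with each control period).
- robot.capture(name): name is "scene" or "top" or "wrist"; returns (picture, depth): 420x560x3 uint8, red, green, blue; 420x560 float32, m along the optical axis (not along the pixel's ray), 0 where there is no reading.
- robot.camera_model(name): a dict with "vertical_fov" (degrees; the focal length in pixels is half the picture's height over the tangent of half this angle, whatever the lens; pixels are square), "cx", "cy" (the principal point, pixels), "distortion" ([k1, k2, p1, p2, k3] as OpenCV has them; the pictures are not rectified), "eye" and "orientation" of the camera in the world; the wrist camera has in their place "hand_eye" (4x4, takes a point from camera to tool coordinates, whose origin is the TCP and whose axes are the tool frame's). Camera axes: x right, y down, z forward; pixel columns grow to the right and rows downward; lengths in m; the calibration is good to about 2 mm. A picture is of the moment at which its call begins: read the wrist's pose just before it. camera_model takes no time and is no camera call.
- robot.finish_job(): hands the job in, once; it reports no verdict.
The state is a dict: "t": time; "joint_positions": joint angles; "joint_vel": joint speeds; "joint_torque": joint torques, N m; "position": TCP position; "tcp_rot": TCP orientation; "contact_force": force on the tool from outside, world axes, zero at the start; "ft_torque": the same for the moment, N m; "grip_width": finger opening in m.
Only numpy, scipy, OpenCV 4.12 (cv2) and the standard library are available. Lean on these libraries where they do the work, as an engineer would, in place of code of your own. Each camera call takes 0.05 s, during which the arm holds its last target.

## Working session

There is one attempt and no reset: what is moved stays moved. The work goes in short steps, Python scripts to look and compute and a shell command to move; the robot and the scene stay as the last step left them, time stands still between calls to the robot, and variables do not carry over. Pictures are saved under pics/ and viewed, and the job is handed in when it is done.

```bash
ls; mkdir -p pics; cat > h.py <<'E'
import numpy as np, cv2
from bench import robot
from scipy.spatial.transform import Rotation as R
def snap(name,fn):
    s=robot.observe(); im,d=robot.capture(name); cv2.imwrite('pics/'+fn+'.png',im[:,:,::-1]); np.savez('pics/'+fn+'.npz',im=im,d=d,pos=s['position'],rot=s['tcp_rot']); return s,im,d
def cam(name,pos=None,rot=None):
    m=robot.camera_model(name); f=210/np.tan(np.radians(m['vertical_fov'])/2)
    K=np.array([[f,0,m['cx']],[0,f,m['cy']],[0,0,1]]); D=np.array(m['distortion'],float)
    if 'eye' in m:
        Rm=R.from_quat(m['orientation']).as_matrix(); t=np.array(m['eye'])
    else:
        H=np.array(m['hand_eye']); T=R.from_quat(rot).as_matrix(); Rm=T@H[:3,:3]; t=T@H[:3,3]+np.array(pos)
    return K,D,Rm,t
def pix2plane(name,px,z,pos=None,rot=None):
    K,D,Rm,t=cam(name,pos,rot)
    u=cv2.undistortPoints(np.array(px,float).reshape(-1,1,2),K,D).reshape(-1,2)
    r=np.c_[u,np.ones(len(u))]@Rm.T
    return t+r*((z-t[2])/r[:,2])[:,None]
def proj(name,P,pos=None,rot=None):
    K,D,Rm,t=cam(name,pos,rot)
    P=(np.array(P,float).reshape(-1,3)-t)@Rm
    return cv2.projectPoints(P,np.zeros(3),np.zeros(3),K,D)[0].reshape(-1,2)
E
python3 - <<'E'
from h import *
for n in ['top','scene']:
    s,im,d=snap(n,n+'0'); m=robot.camera_model(n); print(n,m)
print(robot.camera_model('wrist')); print(s)
E
```

```text
pics
top {'vertical_fov': 47.12107478128576, 'cx': 276.29690896374143, 'cy': 213.27850246896273, 'distortion': array([-0.09559965,  0.        ,  0.        ,  0.        ,  0.        ]), 'eye': array([0.39599422, 0.01357258, 1.66404947]), 'orientation': array([-0.70055568,  0.71179788, -0.04199656,  0.02831606])}
scene {'vertical_fov': 56.68538578196566, 'cx': 284.30059949179605, 'cy': 206.79668127383306, 'distortion': array([-0.08211364,  0.        ,  0.        ,  0.        ,  0.        ]), 'eye': array([0.87056647, 0.47802671, 1.02759441]), 'orientation': array([ 0.28929216,  0.91811231, -0.25988949, -0.07640217])}
{'vertical_fov': 61.909435076022135, 'cx': 276.25424456888487, 'cy': 207.2472015544646, 'distortion': array([0.03101268, 0.        , 0.        , 0.        , 0.        ]), 'hand_eye': array([[ 9.99999861e-01, -1.74089344e-05, -5.26101298e-04,
         1.39650669e-04],
       [ 1.36298946e-04,  9.73930694e-01,  2.26845727e-01,
        -6.59636585e-02],
       [ 5.08437060e-04, -2.26845767e-01,  9.73930562e-01,
        -1.55736205e-01],
       [ 0.00000000e+00,  0.00000000e+00,  0.00000000e+00,
         1.00000000e+00]])}
{'t': 0.05, 'joint_positions': array([ 1.22289528e+00,  8.79095684e-02,  1.37220840e+00,  5.30247191e-06,
        1.68356926e+00, -1.03097658e-01]), 'joint_vel': array([-0.0005951 , -0.00012447, -0.00070806, -0.00034289,  0.00208768,
        0.00039239]), 'joint_torque': array([ 2.01721938e-03, -3.41535079e+01, -3.03598094e+01,  7.20093492e-02,
        3.04935314e-02, -9.12104269e-05]), 'position': array([0.13313794, 0.53314728, 0.2263522 ]), 'tcp_rot': array([ 7.88150887e-01,  6.15481180e-01, -8.88776329e-04,  5.53983132e-04]), 'contact_force': array([-0.1239948 ,  0.08563947,  0.04216966]), 'ft_torque': array([ 0.01760599, -0.00834479,  0.01844052]), 'grip_width': 0.0938482585464044}
```

View pics/top0.png

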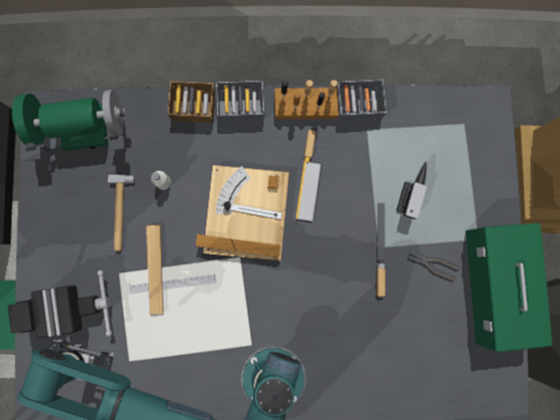

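View pics/scene0.png

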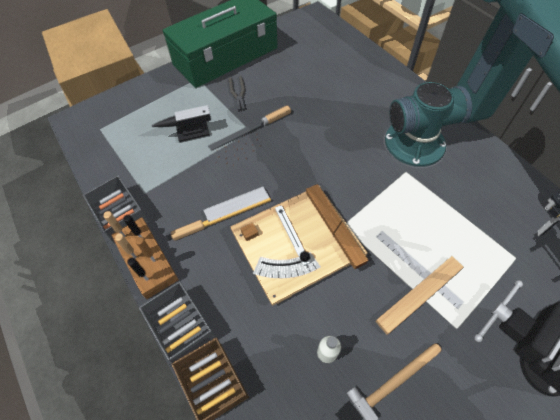

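```bash
python3 - <<'E'
import cv2
im=cv2.imread('pics/top0.png')[155:270,185:305]; cv2.imwrite('pics/top0z.png',cv2.resize(im,None,fx=6,fy=5.2,interpolation=cv2.INTER_CUBIC)[:598])
im=cv2.imread('pics/scene0.png')[180:310,220:375]; cv2.imwrite('pics/scene0z.png',cv2.resize(im,None,fx=4.5,fy=4.5,interpolation=cv2.INTER_CUBIC))
E
```

```text
(no output)
```

View pics/top0z.png

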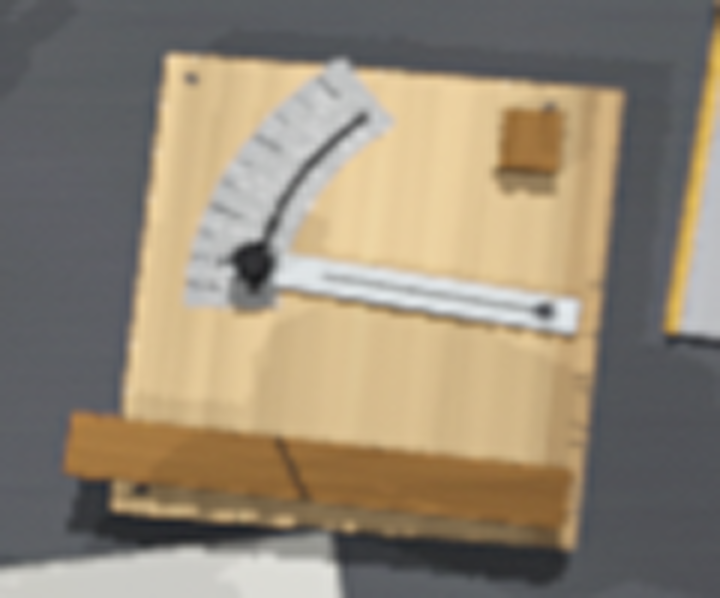

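View pics/scene0z.png

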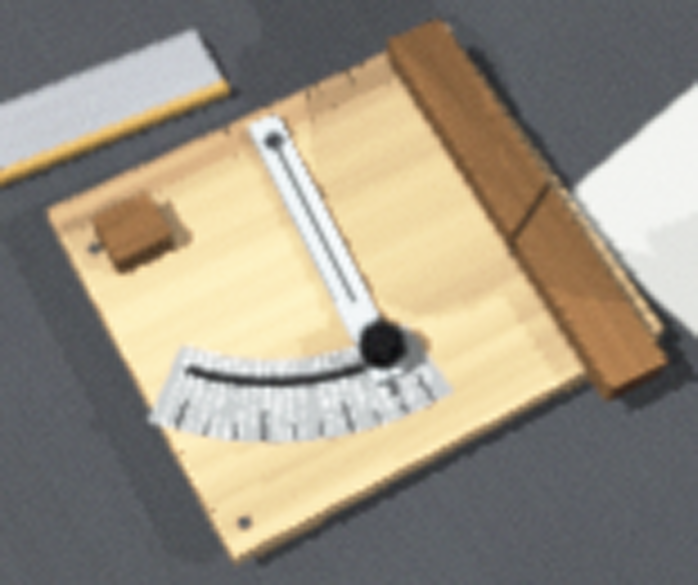

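```bash
cat >> h.py <<'E'
from scipy.optimize import least_squares
def fitpose(model,meas):
    # 2D rigid: meas = R model + t
    model=np.array(model);meas=np.array(meas)[:,:2]
    A=model-model.mean(0);B=meas-meas.mean(0)
    a=np.arctan2((A[:,0]*B[:,1]-A[:,1]*B[:,0]).sum(),(A*B).sum())
    Rm=np.array([[np.cos(a),-np.sin(a)],[np.sin(a),np.cos(a)]])
    t=meas.mean(0)-Rm@model.mean(0)
    return a,t,meas-(model@Rm.T+t)
E
python3 - <<'E'
from h import *
z=lambda l:[(185+(x+.5)/6-.5,155+(y+.5)/5.2-.5) for x,y in l]
c=pix2plane('top',z([(168,53),(625,92),(575,548),(112,512)]),.04)
print(c)
a,t,r=fitpose([(.15,.13),(.15,-.13),(-.15,-.13),(-.15,.13)],c); print('block',np.degrees(a),t,r)
b=pix2plane('top',z([(72,410),(573,468),(570,527),(63,473)]),.064)
print(b,np.linalg.norm(b[0]-b[1]))
a2,t2,r=fitpose([(.02,.14),(.02,-.14),(-.02,-.14),(-.02,.14)],b);print('batten',np.degrees(a2),t2,r)
k=pix2plane('top',z([(255,262)]),.078);p=pix2plane('top',z([(545,311)]),.05);print('knob',k,p)
v=(k-p)[0,:2]; print(np.linalg.norm(v), 'fence',np.degrees(np.arctan2(v[1],v[0]))-90-np.degrees(a))
Rm=np.array([[np.cos(a),-np.sin(a)],[np.sin(a),np.cos(a)]]);print('pivot',t+Rm@[0,-.1])
for th in (0,10,20,30):
  q=np.radians(th); print(th,t+Rm@[.165*np.sin(q),-.1+.165*np.cos(q)])
E
```

```text
[[ 0.72800263  0.19615583  0.04      ]
 [ 0.69820806 -0.06426533  0.04      ]
 [ 0.39993017 -0.03044869  0.04      ]
 [ 0.42714444  0.22861406  0.04      ]]
block -6.290969851807604 [0.56332133 0.08251397] [[ 1.33947162e-03  8.61336015e-04]
 [ 3.50976079e-05 -1.12547587e-03]
 [-4.93212689e-05 -1.82133562e-04]
 [-1.32524796e-03  4.46273421e-04]]
[[ 0.49206929  0.24741049  0.064     ]
 [ 0.45079678 -0.02958539  0.064     ]
 [ 0.41325764 -0.02727058  0.064     ]
 [ 0.45189511  0.25248376  0.064     ]] 0.2800538088146142
batten -8.114645954888699 [0.45200471 0.11075957] [[ 5.03230040e-04  8.75737651e-04]
 [-1.24607563e-03  1.07639101e-03]
 [ 8.14287582e-04 -2.25496589e-03]
 [-7.14419950e-05  3.02837232e-04]]
knob [[0.58413642 0.14411112 0.078     ]] [[ 0.55309257 -0.01602789  0.05      ]]
0.16312026995199785 fence -4.680061418378172
pivot [ 0.55236356 -0.01688385]
0 [0.57044387 0.14712256]
10 [0.59864861 0.14149132]
20 [0.62544699 0.13104793]
30 [0.65002478 0.11610971]
```

```bash
cat >> h.py <<'E'
def plan(target,yaw,n=None):
    """target TCP xyz, desired yaw of tool x (deg, mod 180 closest). print shift in tool axes cm, turn deg about tool z"""
    s=robot.observe(); M=R.from_quat(s['tcp_rot']).as_matrix(); y0=np.degrees(np.arctan2(M[1,0],M[0,0]))
    d=M.T@(np.array(target)-s['position'])*100
    dy=(yaw-y0+180)%360-180
    tilt=np.degrees(np.arccos(-M[2,2]))
    print('t',round(s['t'],2),'pos',s['position'].round(4),'yaw',round(y0,2),'tilt',round(tilt,2),'j',s['joint_positions'].round(2),'F',s['contact_force'].round(1),'w',round(s['grip_width'],4))
    print(' shift cm tool',d.round(2),'turn about tool z',round(-dy,2))
E
python3 - <<'E'
from h import *
plan([.53,.14,.28],-11); plan([.53,.14,.28],169)
E
```

```text
t 0.1 pos [0.1332 0.5332 0.2264] yaw 75.97 tilt 0.11 j [ 1.22  0.09  1.37 -0.    1.68 -0.1 ] F [ 0.2 -0.4 -0.9] w 0.0943
 shift cm tool [-28.53  48.03  -5.31] turn about tool z 86.97
t 0.1 pos [0.1332 0.5332 0.2264] yaw 75.97 tilt 0.11 j [ 1.22  0.09  1.37 -0.    1.68 -0.1 ] F [ 0.2 -0.4 -0.9] w 0.0943
 shift cm tool [-28.53  48.03  -5.31] turn about tool z -93.03
```

```bash
python3 -m crank '[[[0,-2.85,4.8,-0.6,0],[0,-2.85,4.8,-0.6,0],[0,-2.85,4.8,-0.6,0],[0,-2.85,4.8,-0.6,0],[0,-2.85,4.8,-0.6,0],[0,-2.85,4.8,-0.6,0],[0,-2.85,4.8,-0.6,0],[0,-2.85,4.8,-0.6,0],[0,-2.85,4.8,-0.6,0],[0,-2.85,4.8,-0.6,0]]]' 20
python3 -m crank '[[[0,0,0,0,10],[0,0,0,0,10],[0,0,0,0,10],[0,0,0,0,10],[0,0,0,0,10],[0,0,0,0,10],[0,0,0,0,10],[0,0,0,0,10],[0,0,0,0,7]]]'
python3 - <<'E'
from h import *
plan([.53,.14,.28],-11)
E
```

```text
t: 1.35
position: [0.5386, 0.1311, 0.2821]
tcp_rot: [0.785, 0.619, -0.005, 0.001]
contact_force: [0.3, 1.3, 0.6]
grip_width: 0.0941
t: 2.48
position: [0.5398, 0.1259, 0.2742]
tcp_rot: [0.993, -0.121, -0.01, 0.006]
contact_force: [1.0, 0.2, -0.5]
grip_width: 0.0942
t 2.48 pos [0.5398 0.1259 0.2742] yaw -13.91 tilt 1.35 j [ 0.13  0.11  1.25 -0.01  1.8   0.37] F [ 1.   0.2 -0.5] w 0.0942
 shift cm tool [-1.3  -1.13 -0.57] turn about tool z -2.91
```

```bash
python3 -m crank '[[[0,0,0,0,-3],[0,0,0,0,0],[0,0,0,0,0]]]'
python3 - <<'E'
from h import *
plan([.53,.14,.28],-11)
snap('wrist','w1')
E
```

```text
t: 2.85
position: [0.5393, 0.1258, 0.2724]
tcp_rot: [0.995, -0.095, -0.012, 0.006]
contact_force: [0.1, -0.3, 0.1]
grip_width: 0.0942
t 2.85 pos [0.5393 0.1258 0.2724] yaw -10.94 tilt 1.54 j [ 0.13  0.11  1.26 -0.01  1.8   0.32] F [ 0.1 -0.3  0.1] w 0.0942
 shift cm tool [-1.2  -1.21 -0.75] turn about tool z 0.06
```

View pics/w1.png

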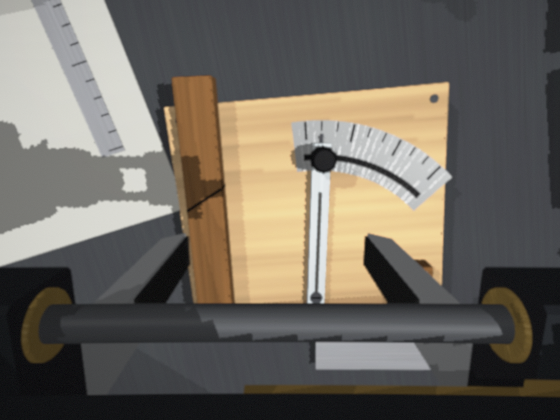

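```bash
python3 - <<'E'
from h import *
N=np.load('pics/w1.npz');P=(N['pos'],N['rot'])
f=lambda px,z:pix2plane('wrist',px,z,*P).round(4)
print('corners',f([(448,83),(166,108)],.04))
k=f([(323,158)],.078);p=f([(316,298)],.05);print('knob',k,'piv',p)
v=(k-p)[0,:2];print(np.linalg.norm(v),np.degrees(np.arctan2(v[1],v[0]))-90)
print('line',f([(188,211),(223,186)],.064))
print('bat',f([(173,77),(214,75),(233,303)],.064))
print(proj('wrist',[[.728,.196,.04],[.427,.2286,.04],[.584,.144,.078],[.5524,-.0169,.05]],*P))
# depth check height at knob & bed
K,D,Rm,t=cam('wrist',*P)
for u,vv in [(323,158),(270,200),(205,130),(120,30)]:
    q=cv2.undistortPoints(np.array([[[u,vv]]],float),K,D)[0,0]; d=N['d'][vv,u]; print((t+Rm@(np.r_[q,1]*d)).round(4))
E
python3 - <<'E'
import cv2
im=cv2.imread('pics/w1.png')[60:310,150:460]; cv2.imwrite('pics/w1z.png',cv2.resize(im,None,fx=2.4,fy=2.4,interpolation=cv2.INTER_CUBIC))
E
```

```text
corners [[0.7262 0.1952 0.04  ]
 [0.4331 0.2275 0.04  ]]
knob [[0.5857 0.1486 0.078 ]] piv [[ 0.5539 -0.0159  0.05  ]]
0.16754548636116703 -10.941066228405532
line [[0.4355 0.1179 0.064 ]
 [0.4788 0.1376 0.064 ]]
bat [[0.4553 0.2521 0.064 ]
 [0.4952 0.2464 0.064 ]
 [0.4594 0.0025 0.064 ]]
[[449.77592854  81.8222601 ]
 [160.17973052 108.09670915]
 [322.06867934 162.93954468]
 [314.90077331 298.93517431]]
[0.5858 0.1485 0.0765]
[0.5224 0.1078 0.0375]
[0.4735 0.1973 0.0623]
[ 0.3924  0.3213 -0.0012]
```

View pics/w1z.png

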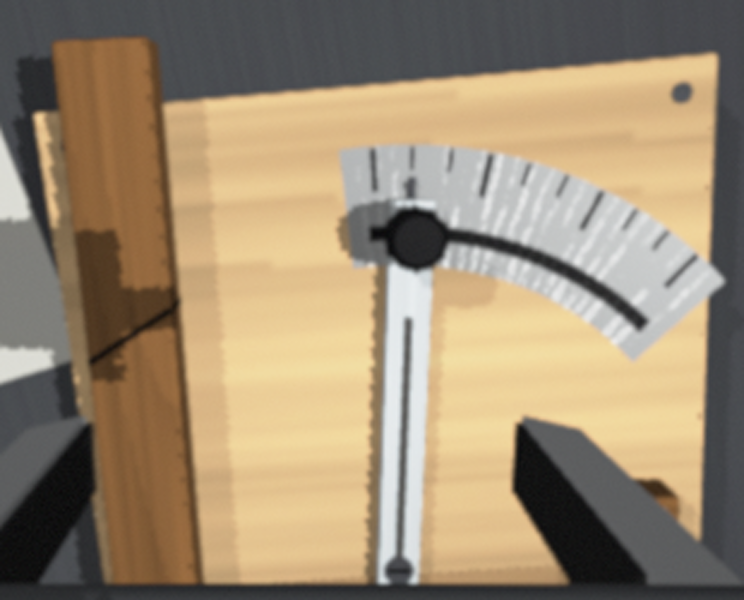

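```bash
python3 - <<'E'
from h import *
plan([.585,.147,.10],-11)
E
```

```text
t 2.9 pos [0.5393 0.1258 0.2724] yaw -10.94 tilt 1.54 j [ 0.13  0.11  1.26 -0.01  1.8   0.32] F [-0.8 -0.8 -0.2] w 0.0941
 shift cm tool [ 4.48 -3.2  17.1 ] turn about tool z 0.06
```

```bash
python3 -m crank '[[[60,1.5,-1.1,3,0],[60,1.5,-1.1,3.6,0],[60,1.5,-1.0,3.6,0],[60,0,0,3.6,0],[60,0,0,3,0],[60,0,0,0.2,0]]]'
python3 - <<'E'
from h import *
plan([.585,.147,.079],-11)
snap('wrist','w2')
E
```

```text
t: 3.65
position: [0.588, 0.1477, 0.0976]
tcp_rot: [0.995, -0.096, -0.01, 0.006]
contact_force: [0.7, 0.2, 0.6]
grip_width: 0.072
t 3.65 pos [0.588  0.1477 0.0976] yaw -11.07 tilt 1.34 j [ 0.16  0.29  1.4  -0.01  1.48  0.35] F [0.7 0.2 0.6] w 0.072
 shift cm tool [-0.25  0.1   1.87] turn about tool z -0.07
```

View pics/w2.png

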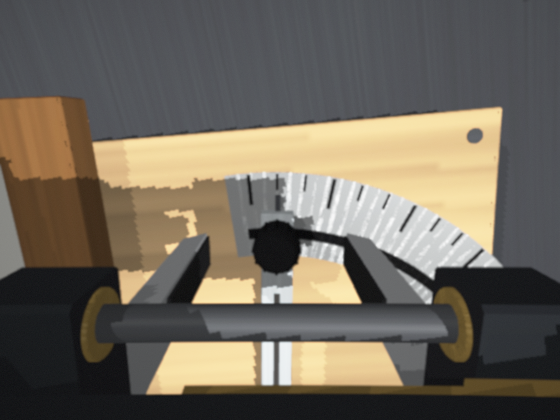

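```bash
python3 - <<'E'
from h import *
N=np.load('pics/w2.npz');P=(N['pos'],N['rot'])
print(proj('wrist',[[.585,.147,.078]],*P),pix2plane('wrist',[(276,246)],.078,*P))
E
python3 -m crank '[[[60,-0.1,0.1,1.2,0],[60,0,0,0.7,0]]]'
python3 - <<'E'
from h import *
plan([.585,.147,.079],-11)
E
```

```text
[[272.71319716 254.25544606]] [[0.58760726 0.1512289  0.078     ]]
t: 3.95
position: [0.5897, 0.1472, 0.0832]
tcp_rot: [0.995, -0.097, -0.005, 0.005]
contact_force: [0.1, -0.4, -0.5]
grip_width: 0.0722
t 3.95 pos [0.5897 0.1472 0.0832] yaw -11.08 tilt 0.81 j [ 0.15  0.29  1.42 -0.01  1.44  0.35] F [ 0.1 -0.4 -0.5] w 0.0722
 shift cm tool [-0.45  0.11  0.43] turn about tool z -0.08
```

```bash
python3 -m crank '[[[60,-0.3,-0.2,0.3,0],[200,0,0,0,0],[200,0,0,0,0],[200,0,0,0,0],[200,0,0,0,0]]]' 15
python3 - <<'E'
from h import *
plan([.65,.116,.079],-36.3)
snap('wrist','w3')
E
```

```text
t: 4.58
position: [0.588, 0.1501, 0.0821]
tcp_rot: [0.995, -0.097, -0.004, 0.004]
contact_force: [0.6, 0.8, 0.0]
grip_width: 0.0354
t 4.58 pos [0.588  0.1501 0.0821] yaw -11.08 tilt 0.63 j [ 0.16  0.29  1.43 -0.01  1.43  0.35] F [0.6 0.8 0. ] w 0.0354
 shift cm tool [6.74 2.15 0.29] turn about tool z 25.22
```

View pics/w3.png

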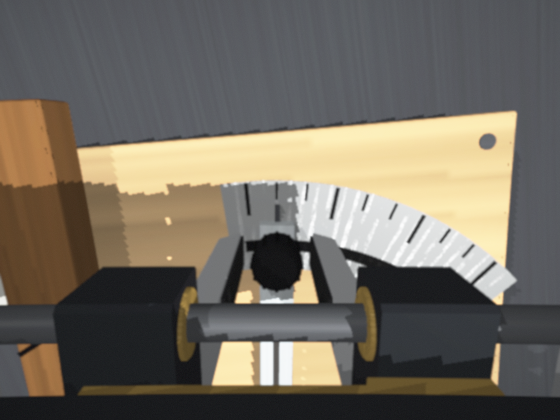

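```bash
python3 -m crank '[[[200,0,0,0,0],[200,0,0,0,0],[200,0.9,0.03,0,3],[200,0.9,0.03,0,3],[200,0.9,0.03,0,3],[200,0.9,0.03,0,3],[200,0.9,0.03,0,3],[200,0.5,0.02,0,2],[200,0,0,0,0]]]' 20
python3 - <<'E'
from h import *
plan([.65,.116,.079],-36.3)
snap('wrist','w4')
E
```

```text
t: 5.75
position: [0.6294, 0.1357, 0.082]
tcp_rot: [0.97, -0.244, -0.011, 0.005]
contact_force: [-0.7, 0.1, -0.4]
grip_width: 0.0252
t 5.75 pos [0.6294 0.1357 0.082 ] yaw -28.23 tilt 1.34 j [ 0.13  0.38  1.31 -0.    1.47  0.62] F [-0.7  0.1 -0.4] w 0.0252
 shift cm tool [2.75 0.76 0.26] turn about tool z 8.07
```

View pics/w4.png

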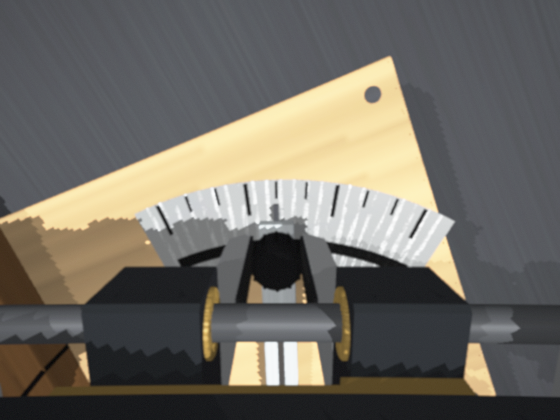

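```bash
python3 -m crank '[[[200,0.9,0.05,0,3],[200,0.9,0.05,0,3],[200,0.9,0.05,0,2],[200,0,0,0,0]]]'
python3 - <<'E'
from h import *
plan([.65,.116,.079],-36.3)
snap('wrist','w5')
im=cv2.imread('pics/w5.png')[140:300,100:500]; cv2.imwrite('pics/w5z.png',cv2.resize(im,None,fx=2,fy=2,interpolation=cv2.INTER_CUBIC))
E
```

```text
t: 6.3
position: [0.6507, 0.1229, 0.082]
tcp_rot: [0.95, -0.311, -0.012, 0.004]
contact_force: [0.8, -0.1, -0.1]
grip_width: 0.025
t 6.3 pos [0.6507 0.1229 0.082 ] yaw -36.29 tilt 1.4 j [0.1  0.42 1.26 0.   1.49 0.73] F [ 0.8 -0.1 -0.1] w 0.025
 shift cm tool [0.36 0.6  0.3 ] turn about tool z 0.01
```

View pics/w5z.png

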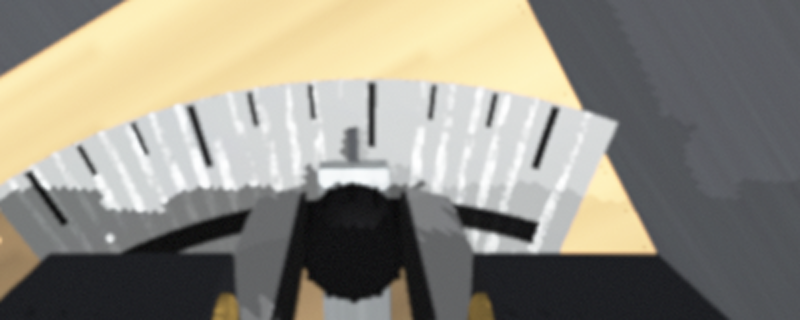

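```bash
python3 -m crank '[[[200,0.5,0.03,0,1.5],[200,0,0,0,0]]]'
python3 - <<'E'
from h import *
plan([.65,.116,.079],-36.3)
snap('wrist','w6')
im=cv2.imread('pics/w6.png')[140:300,100:500]; cv2.imwrite('pics/w6z.png',cv2.resize(im,None,fx=2,fy=2,interpolation=cv2.INTER_CUBIC))
E
```

```text
t: 6.6
position: [0.6545, 0.1202, 0.082]
tcp_rot: [0.946, -0.324, -0.012, 0.004]
contact_force: [0.9, 0.1, -0.4]
grip_width: 0.0252
t 6.6 pos [0.6545 0.1202 0.082 ] yaw -37.83 tilt 1.39 j [0.1  0.42 1.25 0.   1.49 0.76] F [ 0.9  0.1 -0.4] w 0.0252
 shift cm tool [-0.09  0.6   0.31] turn about tool z -1.53
```

View pics/w6z.png

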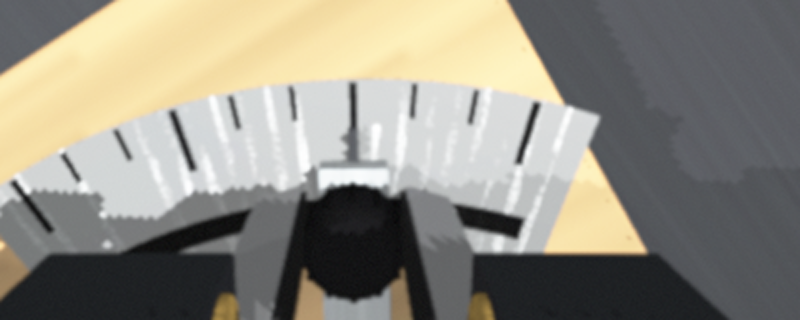

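```bash
python3 -m crank '[[[80,0,0,0,0],[80,0,0,0,0],[80,0,0,0,0],[80,0,0,-2,0],[80,0,0,-4,0],[80,0,0,-5,0],[60,-3,0,-5,0],[40,-4,0,0,0],[0,-4,0,0,0],[0,0,0,0,0]]]'
python3 - <<'E'
from h import *
plan([.5,.14,.22],-8)
snap('wrist','w7')
E
```

```text
t: 7.9
position: [0.5713, 0.1874, 0.2595]
tcp_rot: [0.945, -0.326, -0.006, 0.002]
contact_force: [1.1, 0.0, -0.5]
grip_width: 0.0928
t 7.9 pos [0.5713 0.1874 0.2595] yaw -38.01 tilt 0.72 j [0.22 0.21 1.17 0.   1.77 0.89] F [ 1.1  0.  -0.5] w 0.0928
 shift cm tool [-2.66  8.09  4.04] turn about tool z -30.01
```

View pics/w7.png

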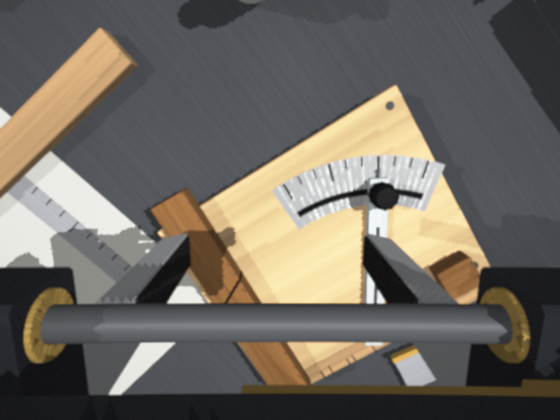

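```bash
python3 - <<'E'
from h import *
im=cv2.imread('pics/w7.png')[75:235,250:460]; cv2.imwrite('pics/w7z.png',cv2.resize(im,None,fx=3.7,fy=3.7,interpolation=cv2.INTER_CUBIC))
s,im,d=snap('top','top1')
im=im[155:270,185:305,::-1]; cv2.imwrite('pics/top1z.png',cv2.resize(im,None,fx=6,fy=5.2,interpolation=cv2.INTER_CUBIC)[:598])
E
```

```text
(no output)
```

View pics/w7z.png

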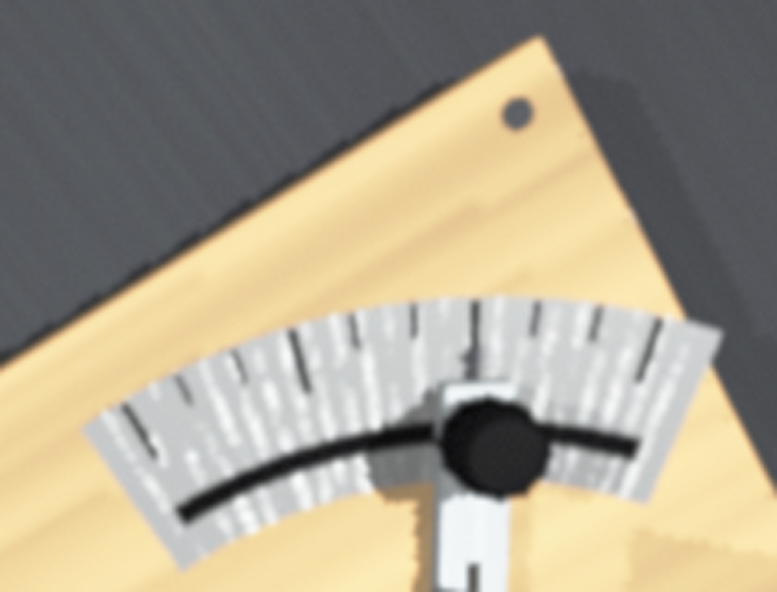

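View pics/top1z.png

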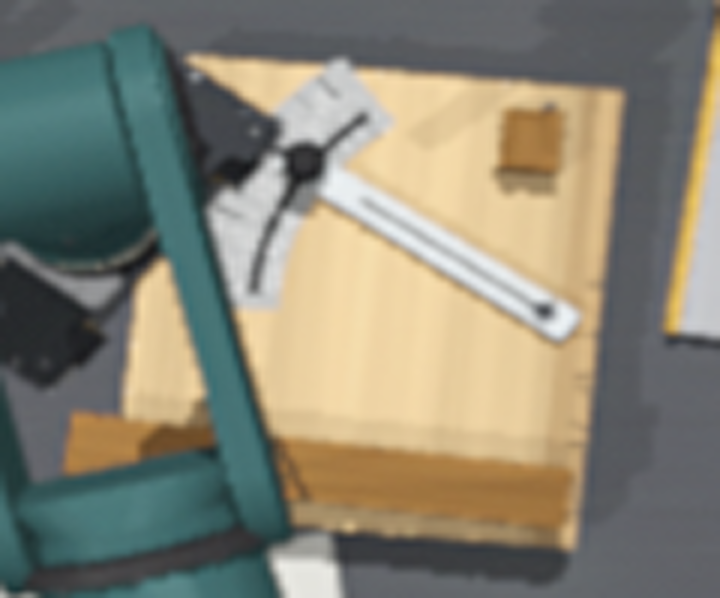

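```bash
python3 - <<'E'
from h import *
N=np.load('pics/w7.npz');P=(N['pos'],N['rot'])
z=lambda l:[(250+(x+.5)/3.7-.5,75+(y+.5)/3.7-.5) for x,y in l]
f=lambda px,h:pix2plane('wrist',z(px),h,*P)[:,:2]
o=f([(125,407),(293,332),(475,303),(660,322)],.04)
i=f([(155,457),(308,390),(476,378),(640,382)],.04)
for a,b in zip(o,i): print('tick yaw',np.degrees(np.arctan2(*(a-b)[::-1]))-90)
e=f([(443,385),(517,385)],.05); q=f([(438,560),(508,560)],.05); m=e.mean(0);n=q.mean(0)
print('fence yaw',np.degrees(np.arctan2(*(m-n)[::-1]))-90, m)
# circle centre with ticks at known angles: fit centre, yaw, radius
def res(p): 
    a=p[2]-np.radians([0,15,30,45]); return (o-np.c_[p[0]-p[3]*np.sin(a),p[1]+p[3]*np.cos(a)]).ravel()
r=least_squares(res,[.553,-.016,-.11,.2]);print(r.x[:2],np.degrees(r.x[2]),r.x[3],r.fun.round(4))
for c in (r.x[:2],np.array([.553,-.0164])):
    print('end angle',np.degrees(np.arctan2(*(m-c)[::-1]))-90,'tick30',[np.degrees(np.arctan2(*(o[k]-c)[::-1]))-90 for k in range(4)],np.linalg.norm(m-c))
E
```

```text
tick yaw -7.153386228468122
tick yaw -21.610651054057215
tick yaw -33.24854345231286
tick yaw -50.740113969260406
fence yaw -36.304868491699025 [0.65970844 0.12982462]
[ 0.55372066 -0.01541668] -6.332919020555961 0.2017903050984903 [-0.0001 -0.0001  0.0003  0.     -0.0002  0.0002 -0.     -0.0001]
end angle -36.11956919228157 tick30 [np.float64(-6.299584380745614), np.float64(-21.40950477438811), np.float64(-36.26206780070316), np.float64(-51.36047881937475)] 0.17980112318259436
end angle -36.12036062827973 tick30 [np.float64(-6.471534602958016), np.float64(-21.49751161397363), np.float64(-36.26191781551454), np.float64(-51.27064995843316)] 0.18102024821136192
```

```bash
python3 - <<'E'
from h import *
plan([.468,.201,.17],-8.1)
E
```

```text
t 8.0 pos [0.5727 0.1857 0.2579] yaw -38.16 tilt 0.8 j [0.22 0.21 1.17 0.   1.77 0.88] F [ 0.  -0.6  0.4] w 0.0935
 shift cm tool [-9.09  5.18  8.93] turn about tool z -30.06
```

```bash
python3 -m crank '[[[0,-2.5,1.5,2,0],[0,-2.5,1.5,2,0],[0,-2,1.2,2,0],[0,-2,1,2,0],[0,0,0,0,-7],[0,0,0,0,-7],[0,0,0,0,-7],[0,0,0,0,-6],[0,0,0,0,-3],[0,0,0,0,0]]]'
python3 - <<'E'
from h import *
plan([.468,.201,.17],-8.1)
snap('wrist','w8')
E
```

```text
t: 9.25
position: [0.4743, 0.1912, 0.1738]
tcp_rot: [0.997, -0.071, -0.009, 0.005]
contact_force: [-0.7, 0.4, 0.2]
grip_width: 0.0943
t 9.25 pos [0.4743 0.1912 0.1738] yaw -8.12 tilt 1.14 j [ 0.27  0.03  1.53 -0.    1.59  0.42] F [-0.7  0.4  0.2] w 0.0943
 shift cm tool [-0.75 -0.89  0.38] turn about tool z -0.02
```

View pics/w8.png

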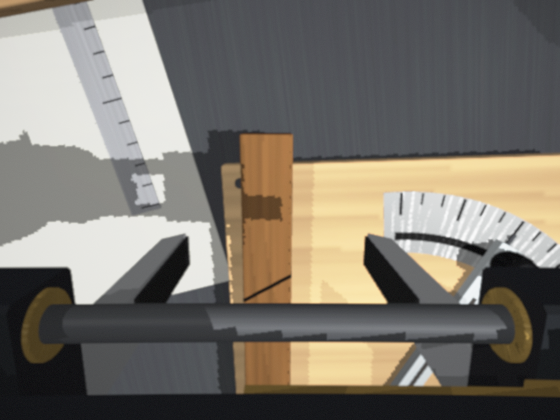

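```bash
python3 - <<'E'
from h import *
N=np.load('pics/w8.npz');P=(N['pos'],N['rot'])
f=lambda px,h:pix2plane('wrist',px,h,*P)[:,:2]
b=f([(240.5,133.5),(293,132.5),(245,300),(291.5,276)],.064);print(b)
a,t,r=fitpose([(-.02,.14),(.02,.14),(-.02,.0035),(.02,.0265)],b);print(np.degrees(a),t,r)
ey=np.array([-np.sin(a),np.cos(a)])
for s in (.08,.09,.1): g=t+s*ey;print(s,g)
g=t+.09*ey
plan([*g,.076],np.degrees(a))
E
```

```text
[[0.45387068 0.25320659]
 [0.49244458 0.24845946]
 [0.43514674 0.11879612]
 [0.47631104 0.1349729 ]]
-7.985802223597496 [0.45367636 0.11211033] [[ 0.00055049 -0.00032464]
 [-0.00048772  0.00048534]
 [ 0.00079018  0.00044119]
 [-0.00085295 -0.00060189]]
0.08 [0.46479058 0.19133453]
0.09 [0.46617986 0.20123755]
0.1 [0.46756913 0.21114058]
t 9.3 pos [0.4742 0.1912 0.1738] yaw -8.14 tilt 1.14 j [ 0.27  0.03  1.54 -0.    1.59  0.42] F [-0.3 -0.1 -0.3] w 0.0941
 shift cm tool [-0.77 -0.99  9.78] turn about tool z -0.15
```

```bash
python3 -m crank '[[[40,-0.4,-0.5,2,0],[40,-0.4,-0.5,2,0],[40,0,0,2,0],[40,0,0,1.5,0],[40,0,0,0,0]]]'
python3 - <<'E'
from h import *
plan([.4662,.2012,.076],-8)
E
```

```text
t: 9.93
position: [0.4687, 0.2002, 0.097]
tcp_rot: [0.997, -0.075, -0.008, 0.005]
contact_force: [-0.3, 0.5, -0.9]
grip_width: 0.0793
t 9.93 pos [0.4687 0.2002 0.097 ] yaw -8.55 tilt 1.09 j [ 0.29  0.08  1.65 -0.    1.44  0.44] F [-0.3  0.5 -0.9] w 0.0793
 shift cm tool [-0.23 -0.08  2.1 ] turn about tool z -0.55
```

```bash
python3 -m crank '[[[40,-0.2,0,1.4,-0.5],[40,0,0,0.6,0],[40,0,0,0.1,0]]]'
python3 - <<'E'
from h import *
plan([.4662,.2012,.0755],-8)
E
```

```text
t: 10.3
position: [0.4674, 0.2005, 0.0762]
tcp_rot: [0.997, -0.07, -0.007, 0.004]
contact_force: [0.8, -0.8, -0.0]
grip_width: 0.0793
t 10.3 pos [0.4674 0.2005 0.0762] yaw -8.06 tilt 0.93 j [ 0.3   0.09  1.68 -0.    1.39  0.44] F [ 0.8 -0.8 -0. ] w 0.0793
 shift cm tool [-0.13 -0.06  0.07] turn about tool z -0.06
```

```bash
python3 -m crank '[[[175,-0.1,0,0,0],[175,0,0,0,0],[175,0,0,0,0],[175,0,0,0,0],[175,0,0,0,0],[175,0,0,0,0],[175,0,0,0,0]]]' 35
python3 - <<'E'
from h import *
plan([.4662,.2012,.0755],-8)
snap('wrist','w9');snap('scene','s9')
im=cv2.imread('pics/s9.png')[180:310,220:375]; cv2.imwrite('pics/s9z.png',cv2.resize(im,None,fx=4.5,fy=4.5,interpolation=cv2.INTER_CUBIC))
E
```

```text
t: 11.18
position: [0.4671, 0.201, 0.0775]
tcp_rot: [0.997, -0.07, -0.006, 0.004]
contact_force: [-0.9, 0.1, 0.2]
grip_width: 0.0397
t 11.18 pos [0.4671 0.201  0.0775] yaw -8.07 tilt 0.79 j [ 0.3   0.09  1.68 -0.    1.39  0.44] F [-0.9  0.1  0.2] w 0.0397
 shift cm tool [-0.09 -0.01  0.2 ] turn about tool z -0.07
```

View pics/w9.png

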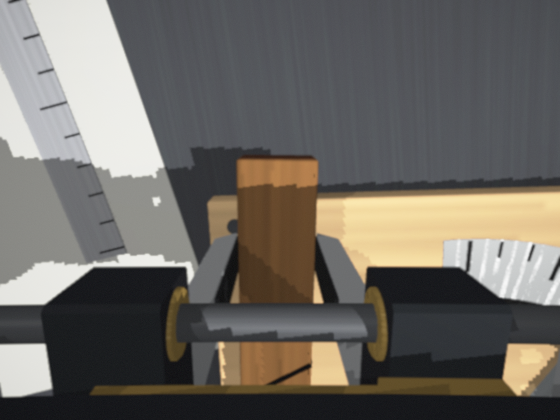

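View pics/s9z.png

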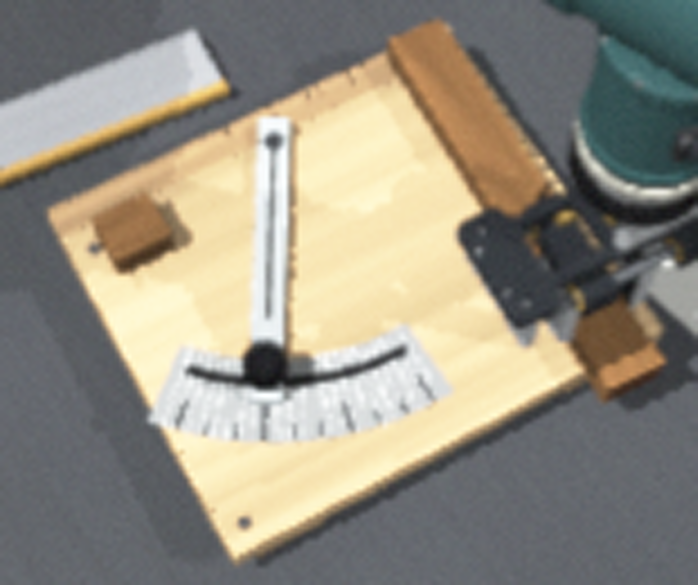

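```bash
cat >> h.py <<'E'
PIV=np.array([.5537,-.0154]); BY=np.radians(-6.33)
def target(th,d,gap=0):
    a=BY-np.radians(th); ex=np.array([np.cos(a),np.sin(a)]); ey=np.array([-np.sin(a),np.cos(a)])
    # block edge n: line centre at block y -130
    s=-(.03+ (-(.03))*(-np.sin(np.radians(th)))*-1 )/np.cos(np.radians(th)) if 0 else None
    # y_block = -.1 + x*(-sin th) + s*cos th, x=-.03
    s=(-.03-.03*np.sin(np.radians(th)))/np.cos(np.radians(th))
    o=PIV+(-.03-gap)*ex+(s-.015)*ey
    return o, o+(.14-d)*ey, np.degrees(a)
E
python3 - <<'E'
from h import *
N=np.load('pics/w9.npz');P=(N['pos'],N['rot'])
M=R.from_quat(N['rot']).as_matrix()
w=pix2plane('wrist',[(238,157),(317,157)],.064,*P); print(w,[(M.T@(q-N['pos'])).round(4) for q in w])
for px,h in [((270,170),0),((250,220),0)]:
    K,D,Rm,t=cam('wrist',*P); q=cv2.undistortPoints(np.array([[px]],float),K,D)[0,0]; d=N['d'][px[1],px[0]]; print((t+Rm@(np.r_[q,1]*d)).round(4))
d=.14-.09
o,g,y=target(29.9,.05);print(o,g,y)
plan([*g,.0755],y)
E
```

```text
[[0.45536464 0.25387473 0.064     ]
 [0.49280399 0.2486007  0.064     ]] [array([-0.0189, -0.0509,  0.0133]), array([ 0.0189, -0.0509,  0.0129])]
[0.4696 0.2454 0.063 ]
[0.4558 0.2214 0.0613]
[ 0.48998613 -0.05159939] [0.54317866 0.0209992 ] -36.23
t 11.28 pos [0.4671 0.201  0.0775] yaw -8.07 tilt 0.8 j [ 0.3   0.09  1.68 -0.    1.39  0.44] F [-0.   1.4 -0. ] w 0.0394
 shift cm tool [10.06 16.75  0.23] turn about tool z 28.16
```

```bash
python3 -m crank '[[[175,0,0,0.1,0],[175,0,0,0.05,0]]]'
python3 - <<'E'
from h import *
o,g,y=target(29.9,.05,.008)
plan([*g,.0765],y)
E
```

```text
t: 11.52
position: [0.4671, 0.201, 0.0775]
tcp_rot: [0.997, -0.07, -0.006, 0.004]
contact_force: [-0.9, -0.7, 2.5]
grip_width: 0.0393
t 11.53 pos [0.4671 0.201  0.0775] yaw -8.07 tilt 0.79 j [ 0.3   0.09  1.68 -0.    1.39  0.44] F [-0.9 -0.7  2.5] w 0.0393
 shift cm tool [ 9.36 16.37  0.13] turn about tool z 28.16
```

```bash
python3 -m crank '[[[175,0.8,1.4,0.05,2],[175,1.0,1.8,0.05,3],[175,1.0,1.8,0.05,3],[175,1.0,1.8,0.05,3]]]'
python3 - <<'E'
from h import *
o,g,y=target(29.9,.05,.008)
plan([*g,.0775],y)
E
```

```text
t: 12.02
position: [0.493, 0.1274, 0.0775]
tcp_rot: [0.985, -0.17, -0.003, -0.001]
contact_force: [-0.4, 3.9, 2.9]
grip_width: 0.0397
t 12.03 pos [0.493  0.1274 0.0775] yaw -19.54 tilt 0.35 j [0.14 0.08 1.68 0.   1.38 0.48] F [-0.4  3.9  2.9] w 0.0397
 shift cm tool [ 7.52  8.12 -0.04] turn about tool z 16.69
```

```bash
python3 -m crank '[[[175,1.5,1.7,0.05,3],[175,1.5,1.7,0.05,3],[175,1.2,1.6,0.05,3],[175,0,0,0.05,0]]]'
python3 - <<'E'
from h import *
o,g,y=target(29.9,.05,.008)
plan([*g,.0775],y)
E
```

```text
t: 12.52
position: [0.5154, 0.0615, 0.0775]
tcp_rot: [0.967, -0.253, -0.002, -0.003]
contact_force: [-1.4, -2.1, 5.8]
grip_width: 0.0395
t 12.53 pos [0.5154 0.0615 0.0775] yaw -29.33 tilt 0.42 j [0.   0.1  1.66 0.01 1.38 0.52] F [-1.4 -2.1  5.8] w 0.0395
 shift cm tool [ 3.61  2.07 -0.02] turn about tool z 6.9
```

```bash
python3 -m crank '[[[175,0.8,0.6,0.03,2.3],[175,1.0,0.8,0.03,2.3],[175,0.8,0.7,0.03,2.3],[175,0,0,0.03,0]]]'
python3 - <<'E'
from h import *
o,g,y=target(29.9,.05,.008)
plan([*g,.0775],y)
snap('wrist','w10')
E
```

```text
t: 13.02
position: [0.5276, 0.0313, 0.0775]
tcp_rot: [0.949, -0.314, -0.002, -0.006]
contact_force: [-1.4, -1.1, 5.2]
grip_width: 0.0393
t 13.03 pos [0.5276 0.0313 0.0775] yaw -36.62 tilt 0.71 j [-0.06  0.12  1.64  0.01  1.38  0.58] F [-1.4 -1.1  5.2] w 0.0393
 shift cm tool [ 1.06 -0.1  -0.01] turn about tool z -0.39
```

View pics/w10.png

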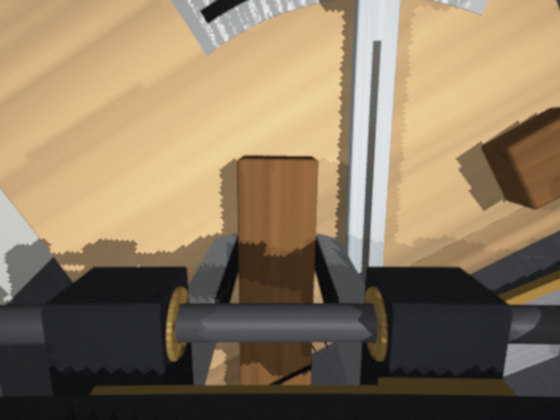

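```bash
python3 - <<'E'
from h import *
im=cv2.imread('pics/w10.png')[0:290,200:460]; cv2.imwrite('pics/w10z.png',cv2.resize(im,None,fx=2.06,fy=2.06,interpolation=cv2.INTER_CUBIC))
N=np.load('pics/w10.npz');P=(N['pos'],N['rot'])
f=lambda px,h:pix2plane('wrist',px,h,*P)[:,:2]
e=f([(359,2),(349,240)],.05);print('fence left edge',e,np.degrees(np.arctan2(*(e[0]-e[1])[::-1]))-90)
b=f([(238,157),(317,157),(318,235),(237,235)],.064);print(b)
# predicted
for th in (28,30):
  a=BY-np.radians(th);ex=np.array([np.cos(a),np.sin(a)]); ey=np.array([-np.sin(a),np.cos(a)])
  print(th,proj('wrist',[[*(PIV-.01*ex+s*ey),.05] for s in (.02,.06,.1,.15)],*P))
E
```

```text
fence left edge [[0.63078855 0.1061679 ]
 [0.561603   0.01149049]] -36.15748359844044
[[0.54247667 0.08329456]
 [0.57300279 0.06062879]
 [0.55086863 0.02833019]
 [0.51793157 0.05269988]]
28 [[346.47670518 251.6201653 ]
 [346.72177942 179.72337759]
 [347.20322953 100.46002854]
 [348.25370432 -12.19440214]]
30 [[347.76008351 250.99770141]
 [350.72904913 178.976383  ]
 [354.22518514  99.53295384]
 [359.58112258 -13.46042432]]
```

View pics/w10z.png

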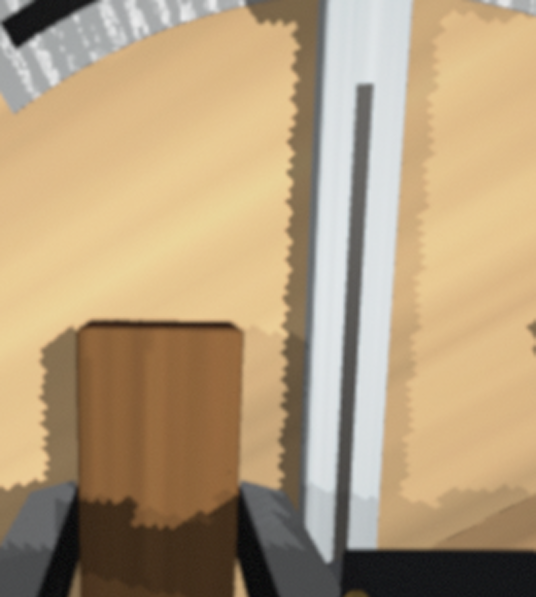

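```bash
python3 -m crank '[[[175,0.6,0,0.02,-0.3],[175,0.6,0,0.02,-0.2],[175,0,0,0.02,0]]]'
python3 - <<'E'
from h import *
o,g,y=target(29.9,.05)
plan([*g,.0775],y)
snap('wrist','w11')
for n in ('scene','top'):
    s,im,d=snap(n,n+'11')
    im=im[180:310,220:375] if n=='scene' else im[155:270,185:305]
    cv2.imwrite('pics/'+n+'11z.png',cv2.resize(im[:,:,::-1],None,fx=4.5,fy=4.5,interpolation=cv2.INTER_CUBIC))
E
```

```text
t: 13.45
position: [0.5344, 0.0258, 0.0776]
tcp_rot: [0.951, -0.311, -0.006, -0.006]
contact_force: [0.2, 0.0, 4.6]
grip_width: 0.0396
t 13.45 pos [0.5344 0.0258 0.0776] yaw -36.18 tilt 0.98 j [-0.07  0.14  1.62  0.02  1.39  0.56] F [0.2 0.  4.6] w 0.0396
 shift cm tool [ 1.   -0.13 -0.01] turn about tool z 0.05
```

View pics/w11.png

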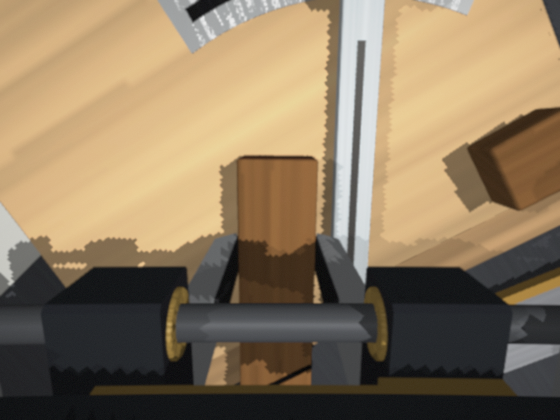

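View pics/scene11z.png

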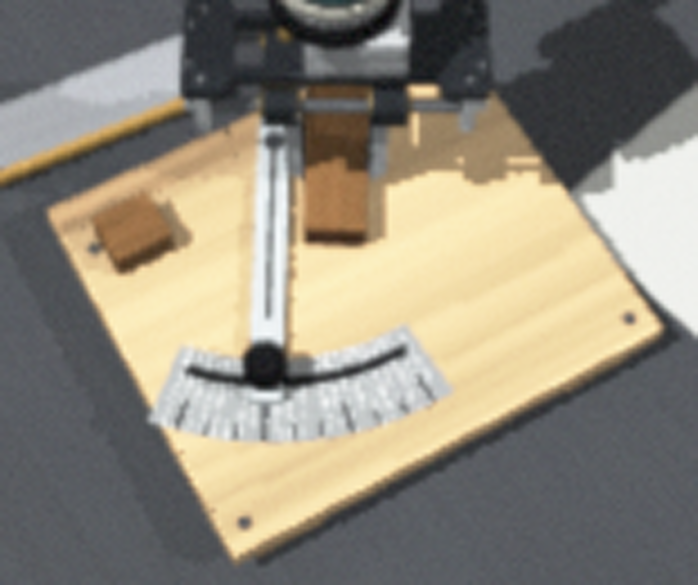

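View pics/top11z.png

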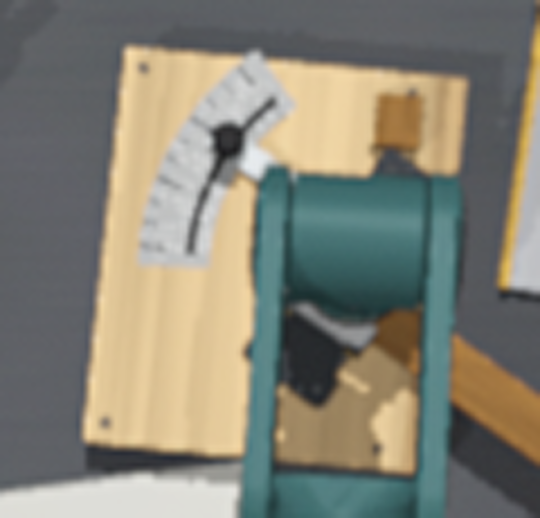

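```bash
python3 - <<'E'
import cv2
im=cv2.imread('pics/w11.png')
cv2.imwrite('pics/a.png',cv2.resize(im[200:400,230:360],None,fx=3,fy=3,interpolation=cv2.INTER_CUBIC))
cv2.imwrite('pics/b.png',cv2.resize(im[210:320,420:560],None,fx=5,fy=5,interpolation=cv2.INTER_CUBIC))
E
```

```text
(no output)
```

View pics/a.png

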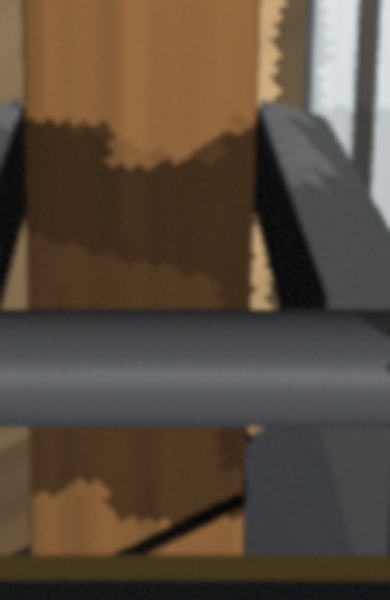

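View pics/b.png

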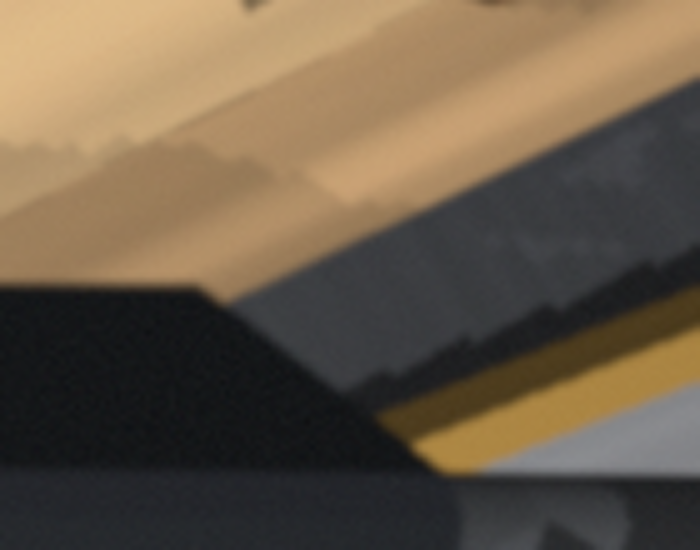

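```bash
cat > meas.py <<'E'
from h import *
def rep(fn,heel,line,edge):
    N=np.load('pics/'+fn+'.npz');P=(N['pos'],N['rot'])
    f=lambda px,h:pix2plane('wrist',px,h,*P)[:,:2]
    M=R.from_quat(N['rot']).as_matrix(); yb=np.arctan2(M[1,0],M[0,0])
    E=f(edge,.04);v=E[-1]-E[0];v/=np.linalg.norm(v);n=np.array([v[1],-v[0]]); n=n if n[1]<0 else -n
    print('edge yaw',np.degrees(np.arctan2(v[1],v[0])),'perp offsets',((E-E[0])@n*1e3).round(2))
    ey=np.array([-np.sin(yb),np.cos(yb)])
    bc=BY; nb=np.array([np.sin(bc),-np.cos(bc)])
    print('pivot dist to edge (exp 30mm)',((E-PIV)@nb*1e3).round(2))
    L=f(line,.064);u=L[-1]-L[0];print('line yaw',np.degrees(np.arctan2(*u[::-1])),'line beyond edge mm',((L-E.mean(0))@nb*1e3).round(2))
    print(' vs model edge',((L-PIV)@nb*1e3-30).round(2))
    H=f(heel,.064).mean(0); lc=H-.125*ey; print('heel',H,'line centre from heel, beyond seen edge',((lc-E.mean(0))@nb*1e3).round(2),'vs model',((lc-PIV)@nb*1e3-30).round(2))
E
python3 - <<'E'
from meas import *
a=lambda x,y:(230+(x+.5)/3-.5,200+(y+.5)/3-.5)
b=lambda x,y:(420+(x+.5)/5-.5,210+(y+.5)/5-.5)
rep('w11',[(238,157),(317,157)],[a(125,553),a(180,527),a(242,501)],[a(22,551),b(235,302),b(450,198),b(695,80)])
E
```

```text
edge yaw -6.234816568246523 perp offsets [ 0.    0.14  0.1  -0.  ]
pivot dist to edge (exp 30mm) [30.08 29.97 29.88 29.73]
line yaw -8.746603394078754 line beyond edge mm [-5.42 -5.21 -4.4 ]
 vs model edge [-5.51 -5.3  -4.49]
heel [0.56408189 0.06675633] line centre from heel, beyond seen edge -4.3 vs model -4.39
```

```bash
python3 -m crank '[[[175,0.5,0,0.02,0],[175,0.3,0,0.02,0],[175,0,0,0.02,0]]]'
python3 - <<'E'
from h import *
o,g,y=target(29.9,.05)
plan([*g,.0775],y)
E
```

```text
t: 13.98
position: [0.5375, 0.0234, 0.0777]
tcp_rot: [0.95, -0.311, -0.01, -0.007]
contact_force: [0.6, -0.2, 3.4]
grip_width: 0.0396
t 13.97 pos [0.5375 0.0234 0.0777] yaw -36.18 tilt 1.44 j [-0.07  0.15  1.6   0.02  1.4   0.56] F [ 0.6 -0.2  3.4] w 0.0396
 shift cm tool [ 0.6  -0.14  0.01] turn about tool z 0.05
```

```bash
python3 - <<'E'
from h import *
def t(q):
    M=R.from_quat(q).as_matrix(); up=M.T@[0,0,-1]; print('lean of down in tool x,y deg',np.degrees(up[:2]).round(2))
for n in ('w9','w10','w11'): t(np.load(f'pics/{n}.npz')['rot'])
s=robot.observe();t(s['tcp_rot']);print(s['ft_torque'])
E
```

```text
lean of down in tool x,y deg [ 0.62 -0.49]
lean of down in tool x,y deg [0.4  0.59]
lean of down in tool x,y deg [0.87 0.46]
lean of down in tool x,y deg [1.39 0.37]
[-0.16127061  0.23387327 -0.12395138]
```

```bash
cat >> meas.py <<'E'
def flat(fn):
    N=np.load('pics/'+fn+'.npz');P=(N['pos'],N['rot']);K,D,Rm,t=cam('wrist',*P)
    M=R.from_quat(N['rot']).as_matrix()
    def reg(u0,u1,v0,v1):
        u,v=np.meshgrid(np.arange(u0,u1),np.arange(v0,v1));d=N['d'][v0:v1,u0:u1].ravel()
        q=cv2.undistortPoints(np.c_[u.ravel(),v.ravel()].astype(float).reshape(-1,1,2),K,D).reshape(-1,2)
        X=(np.c_[q,np.ones(len(q))]*d[:,None])@Rm.T+t; X=X[d>0]
        yb=np.arctan2(M[1,0],M[0,0]);ex=np.array([np.cos(yb),np.sin(yb)]);ey=np.array([-ex[1],ex[0]])
        A=np.c_[X[:,:2]@ex,X[:,:2]@ey,np.ones(len(X))];A[:,:2]-=A[:,:2].mean(0)
        c=np.linalg.lstsq(A,X[:,2],rcond=None)[0];res=X[:,2]-A@c
        return 'z %.2f slopes(deg) x %.2f y %.2f rms %.2f'%(c[2]*1e3,np.degrees(c[0]),np.degrees(c[1]),res.std()*1e3)
    print(fn,'batten',reg(245,310,162,230),'| low',reg(250,305,345,370),'| bed L',reg(60,200,110,220))
E
python3 - <<'E'
from meas import *
snap('wrist','w12')
for n in ('w9','w10','w11','w12'): flat(n)
E
```

```text
w9 batten z 62.57 slopes(deg) x 0.02 y -0.01 rms 0.62 | low z 62.59 slopes(deg) x -0.01 y 0.37 rms 0.55 | bed L z -0.60 slopes(deg) x -1.22 y -0.38 rms 0.74
w10 batten z 62.57 slopes(deg) x 0.19 y 0.02 rms 0.63 | low z 62.61 slopes(deg) x 0.28 y 0.06 rms 0.59 | bed L z 38.53 slopes(deg) x 0.01 y -0.13 rms 0.65
w11 batten z 62.67 slopes(deg) x -0.19 y 0.10 rms 0.61 | low z 62.64 slopes(deg) x -0.25 y -0.02 rms 0.57 | bed L z 38.55 slopes(deg) x 0.02 y -0.12 rms 0.64
w12 batten z 62.81 slopes(deg) x -0.67 y -0.01 rms 0.63 | low z 62.78 slopes(deg) x -0.96 y 0.06 rms 0.55 | bed L z 38.54 slopes(deg) x 0.02 y -0.11 rms 0.64
```

```bash
cat >> meas.py <<'E'
def lean():
    s=robot.observe();M=R.from_quat(s['tcp_rot']).as_matrix(); up=M.T@[0,0,-1]; print('lean x,y deg',np.degrees(up[:2]).round(2),'F tool',(M.T@s['contact_force']).round(1),'torq tool',(M.T@s['ft_torque']).round(2))
    o,g,y=target(29.9,.05); plan([*g,.0775],y)
E
python3 -m crank '[[[175,-0.25,0,0.08,0],[175,0,0,0.08,0]]]'
python3 -c "
from meas import *
lean()"
python3 -m crank '[[[175,0,0,0.08,0],[175,0,0,0.08,0]]]'
python3 -c "
from meas import *
lean()"
```

```text
t: 14.28
position: [0.5371, 0.0237, 0.0776]
tcp_rot: [0.951, -0.31, -0.008, -0.006]
contact_force: [-3.4, 2.5, 9.6]
grip_width: 0.0394
lean x,y deg [1.07 0.37] F tool [-4.5 -0.1 -9.5] torq tool [-0.3  -0.86  0.01]
t 14.28 pos [0.5371 0.0237 0.0776] yaw -36.17 tilt 1.14 j [-0.07  0.15  1.61  0.02  1.4   0.56] F [-3.4  2.5  9.6] w 0.0394
 shift cm tool [ 0.65 -0.14 -0.01] turn about tool z 0.06
t: 14.52
position: [0.5371, 0.0238, 0.0776]
tcp_rot: [0.951, -0.31, -0.008, -0.006]
contact_force: [-2.7, 1.2, 7.8]
grip_width: 0.0398
lean x,y deg [1.04 0.37] F tool [-3.   0.6 -7.8] torq tool [-0.32 -0.41  0.02]
t 14.53 pos [0.5371 0.0238 0.0776] yaw -36.14 tilt 1.11 j [-0.07  0.15  1.61  0.02  1.4   0.56] F [-2.7  1.2  7.8] w 0.0398
 shift cm tool [ 0.65 -0.13 -0.  ] turn about tool z 0.09
```

```bash
python3 - <<'E'
from meas import *
snap('wrist','w13');flat('w13')
im=cv2.imread('pics/w13.png')[0:290,200:460]; cv2.imwrite('pics/w13z.png',cv2.resize(im,None,fx=2.06,fy=2.06,interpolation=cv2.INTER_CUBIC))
E
```

```text
w13 batten z 62.67 slopes(deg) x -0.42 y 0.06 rms 0.63 | low z 62.69 slopes(deg) x -0.41 y 0.30 rms 0.57 | bed L z 38.55 slopes(deg) x 0.05 y -0.10 rms 0.64
```

View pics/w13z.png

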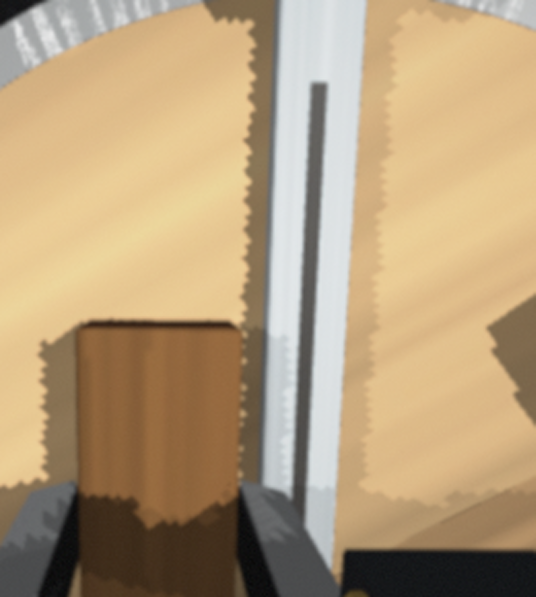

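```bash
python3 -m crank '[[[175,0.2,0,0,0],[175,0.2,0,0,0]]]'
python3 -c "
from meas import *
lean()"
```

```text
t: 14.82
position: [0.5379, 0.0231, 0.0777]
tcp_rot: [0.951, -0.31, -0.011, -0.007]
contact_force: [-4.4, 3.9, 7.9]
grip_width: 0.0399
lean x,y deg [1.44 0.33] F tool [-6.1 -0.6 -7.7] torq tool [-0.28 -1.23  0.17]
t 14.82 pos [0.5379 0.0231 0.0777] yaw -36.16 tilt 1.48 j [-0.07  0.15  1.6   0.02  1.41  0.55] F [-4.4  3.9  7.9] w 0.0399
 shift cm tool [ 0.55 -0.14  0.  ] turn about tool z 0.07
```

```bash
python3 -m crank '[[[175,-0.1,0,-0.06,0]]]'
python3 -c "
from meas import *
lean()"
python3 -m crank '[[[175,0,0,-0.05,0]]]'
python3 -c "
from meas import *
lean()"
```

```text
t: 14.95
position: [0.5374, 0.0233, 0.0781]
tcp_rot: [0.951, -0.31, -0.011, -0.006]
contact_force: [1.5, -1.9, 2.4]
grip_width: 0.0394
lean x,y deg [1.37 0.3 ] F tool [ 2.3  0.7 -2.5] torq tool [-0.2   0.52 -0.17]
t 14.95 pos [0.5374 0.0233 0.0781] yaw -36.14 tilt 1.4 j [-0.07  0.15  1.6   0.02  1.41  0.56] F [ 1.5 -1.9  2.4] w 0.0394
 shift cm tool [ 0.6  -0.15  0.04] turn about tool z 0.09
t: 15.08
position: [0.5375, 0.0232, 0.0782]
tcp_rot: [0.951, -0.31, -0.01, -0.006]
contact_force: [0.4, 0.2, 2.1]
grip_width: 0.0398
lean x,y deg [1.35 0.3 ] F tool [ 0.1 -0.4 -2.1] torq tool [-0.05  0.03 -0.04]
t 15.07 pos [0.5375 0.0232 0.0782] yaw -36.14 tilt 1.38 j [-0.07  0.15  1.6   0.02  1.41  0.56] F [0.4 0.2 2.1] w 0.0398
 shift cm tool [ 0.59 -0.16  0.06] turn about tool z 0.09
```

```bash
python3 -m crank '[[[175,-0.3,0,0.07,0],[175,-0.3,0,0.02,0]]]'
python3 -c "
from meas import *
lean()"
python3 -m crank '[[[175,-0.3,0,0.02,0],[175,-0.2,0,0.0,0]]]'
python3 -c "
from meas import *
lean()"
```

```text
t: 15.32
position: [0.5343, 0.0254, 0.0778]
tcp_rot: [0.951, -0.31, -0.008, -0.005]
contact_force: [2.6, -1.6, 3.0]
grip_width: 0.0392
lean x,y deg [1.04 0.31] F tool [ 3.  -0.3 -3. ] torq tool [-0.25  0.61 -0.24]
t 15.32 pos [0.5343 0.0254 0.0778] yaw -36.14 tilt 1.09 j [-0.07  0.14  1.62  0.01  1.4   0.56] F [ 2.6 -1.6  3. ] w 0.0392
 shift cm tool [ 0.98 -0.17  0.01] turn about tool z 0.09
t: 15.58
position: [0.5304, 0.0282, 0.0778]
tcp_rot: [0.951, -0.31, -0.007, -0.005]
contact_force: [3.3, -1.4, 1.8]
grip_width: 0.0393
lean x,y deg [0.96 0.3 ] F tool [ 3.4 -0.8 -1.8] torq tool [-0.19  0.56 -0.2 ]
t 15.57 pos [0.5304 0.0282 0.0778] yaw -36.13 tilt 1.01 j [-0.06  0.13  1.63  0.01  1.4   0.57] F [ 3.3 -1.4  1.8] w 0.0393
 shift cm tool [ 1.46 -0.18  0.01] turn about tool z 0.1
```

```bash
python3 -m crank '[[[175,-0.4,0,0.08,0],[175,-0.4,0,0.08,0],[175,-0.4,0,0.08,0]]]'
python3 -c "
from meas import *
lean()"
python3 -m crank '[[[175,0,0,-0.05,0],[175,0,0,-0.03,0]]]'
python3 -c "
from meas import *
lean()
snap('wrist','w14');flat('w14')"
```

```text
t: 15.95
position: [0.5223, 0.0346, 0.0775]
tcp_rot: [0.951, -0.31, -0.004, -0.005]
contact_force: [4.6, -3.8, 5.6]
grip_width: 0.0392
lean x,y deg [0.59 0.39] F tool [ 5.9  0.4 -5.7] torq tool [-0.34  0.94 -0.18]
t 15.95 pos [0.5223 0.0346 0.0775] yaw -36.15 tilt 0.71 j [-0.05  0.11  1.65  0.01  1.39  0.58] F [ 4.6 -3.8  5.6] w 0.0392
 shift cm tool [ 2.49 -0.13 -0.03] turn about tool z 0.08
t: 16.2
position: [0.521, 0.0354, 0.0775]
tcp_rot: [0.951, -0.31, -0.005, -0.005]
contact_force: [2.7, -1.7, 2.4]
grip_width: 0.0395
lean x,y deg [0.75 0.36] F tool [ 3.2 -0.2 -2.5] torq tool [-0.27  0.68 -0.22]
t 16.2 pos [0.521  0.0354 0.0775] yaw -36.11 tilt 0.84 j [-0.05  0.11  1.65  0.01  1.39  0.58] F [ 2.7 -1.7  2.4] w 0.0395
 shift cm tool [ 2.64 -0.15 -0.03] turn about tool z 0.12
w14 batten z 62.59 slopes(deg) x -0.00 y 0.09 rms 0.62 | low z 62.61 slopes(deg) x -0.08 y -0.00 rms 0.55 | bed L z 38.52 slopes(deg) x 0.02 y -0.08 rms 0.64
```

```bash
python3 -m crank '[[[175,0.3,0,-0.02,0],[175,0.5,0,0,0],[175,0.5,0,0,0]]]'
python3 -c "
from meas import *
lean()"
```

```text
t: 16.62
position: [0.5226, 0.0344, 0.0779]
tcp_rot: [0.95, -0.31, -0.019, -0.009]
contact_force: [-7.8, 4.2, 11.5]
grip_width: 0.0395
lean x,y deg [2.37 0.26] F tool [ -9.3   1.1 -11.1] torq tool [-0.41 -1.88  0.1 ]
t 16.62 pos [0.5226 0.0344 0.0779] yaw -36.13 tilt 2.38 j [-0.06  0.13  1.63  0.03  1.42  0.57] F [-7.8  4.2 11.5] w 0.0395
 shift cm tool [ 2.46 -0.13 -0.06] turn about tool z 0.1
```

```bash
python3 -m crank '[[[175,-0.2,0,-0.06,0],[175,-0.3,0,0.02,0],[175,-0.4,0,0.06,0],[175,-0.4,0,0.06,0]]]'
python3 -c "
from meas import *
lean()"
```

```text
t: 17.12
position: [0.5127, 0.0417, 0.0779]
tcp_rot: [0.95, -0.31, -0.018, -0.008]
contact_force: [3.0, -2.5, 4.3]
grip_width: 0.0396
lean x,y deg [2.23 0.28] F tool [ 3.7  0.3 -4.4] torq tool [-0.19  0.87 -0.09]
t 17.12 pos [0.5127 0.0417 0.0779] yaw -36.17 tilt 2.24 j [-0.05  0.11  1.65  0.03  1.41  0.58] F [ 3.  -2.5  4.3] w 0.0396
 shift cm tool [ 3.69 -0.13 -0.1 ] turn about tool z 0.06
```

```bash
python3 -m crank '[[[175,-0.3,0,0.12,0],[175,-0.3,0,0.12,0],[175,-0.3,0,0.12,0]]]'
python3 -c "
from meas import *
lean()
snap('wrist','w15');flat('w15')"
```

```text
t: 17.5
position: [0.5086, 0.0453, 0.0777]
tcp_rot: [0.95, -0.311, -0.012, -0.008]
contact_force: [2.5, -3.6, 4.9]
grip_width: 0.0394
lean x,y deg [1.58 0.41] F tool [ 4.   1.4 -5. ] torq tool [-0.41  1.11 -0.16]
t 17.5 pos [0.5086 0.0453 0.0777] yaw -36.18 tilt 1.63 j [-0.04  0.09  1.67  0.02  1.4   0.59] F [ 2.5 -3.6  4.9] w 0.0394
 shift cm tool [ 4.23 -0.08 -0.09] turn about tool z 0.05
w15 batten z 62.83 slopes(deg) x -0.78 y -0.06 rms 0.63 | low z 62.84 slopes(deg) x -0.81 y -0.09 rms 0.57 | bed L z 38.23 slopes(deg) x 2.09 y 1.77 rms 3.39
```

```bash
python3 -m crank '[[[175,-0.3,0,0.12,0],[175,-0.3,0,0.12,0],[175,-0.3,0,0.12,0],[175,-0.3,0,0.1,0]]]'
python3 -c "
from meas import *
lean()"
```

```text
t: 18.05
position: [0.5029, 0.0503, 0.0775]
tcp_rot: [0.951, -0.311, -0.005, -0.007]
contact_force: [3.8, -2.9, 4.7]
grip_width: 0.0396
lean x,y deg [0.75 0.58] F tool [ 4.7  0.  -4.8] torq tool [-0.34  1.02 -0.15]
t 18.05 pos [0.5029 0.0503 0.0775] yaw -36.18 tilt 0.94 j [-0.02  0.07  1.69  0.02  1.38  0.61] F [ 3.8 -2.9  4.7] w 0.0396
 shift cm tool [ 4.98 -0.01 -0.07] turn about tool z 0.05
```

```bash
python3 -m crank '[[[175,0,-1.0,-0.02,0],[175,0,-1.5,0,0],[175,0,-1.5,0,0],[175,0,-1,0,0]]]'
python3 -c "
from meas import *
lean()"
```

```text
t: 18.55
position: [0.5231, 0.0856, 0.0777]
tcp_rot: [0.95, -0.313, -0.014, 0.003]
contact_force: [-4.0, -6.2, 9.3]
grip_width: 0.0396
lean x,y deg [ 1.41 -0.88] F tool [ 0.3  7.6 -9.2] torq tool [-1.58  0.21  0.1 ]
t 18.55 pos [0.5231 0.0856 0.0777] yaw -36.47 tilt 1.66 j [0.05 0.14 1.61 0.   1.41 0.69] F [-4.  -6.2  9.3] w 0.0396
 shift cm tool [ 5.46  4.   -0.06] turn about tool z -0.24
```

```bash
python3 -m crank '[[[175,0.2,0.3,-0.06,0],[175,0.9,0.7,-0.02,0],[175,0.9,0.7,0,0]]]'
python3 -c "
from meas import *
lean()"
```

```text
t: 18.92
position: [0.526, 0.0673, 0.078]
tcp_rot: [0.95, -0.312, -0.02, -0.003]
contact_force: [-0.8, 7.1, 7.7]
grip_width: 0.0398
lean x,y deg [ 2.27 -0.39] F tool [-5.2 -5.2 -7.6] torq tool [ 0.76 -0.84  0.07]
t 18.93 pos [0.526  0.0673 0.078 ] yaw -36.36 tilt 2.31 j [0.01 0.15 1.61 0.02 1.42 0.64] F [-0.8  7.1  7.7] w 0.0398
 shift cm tool [ 4.13  2.72 -0.1 ] turn about tool z -0.13
```

```bash
python3 -m crank '[[[175,-0.4,0.2,0.05,0],[175,-0.3,0,0.12,0],[175,-0.3,0,0.12,0],[175,-0.3,0,0.12,0],[175,-0.3,0,0.12,0],[175,-0.3,0,0.12,0],[175,-0.3,0,0.12,0]]]'
python3 -c "
from meas import *
lean()"
```

```text
t: 19.8
position: [0.5158, 0.0721, 0.0774]
tcp_rot: [0.95, -0.312, -0.004, -0.0]
contact_force: [5.2, -2.5, 6.5]
grip_width: 0.0399
lean x,y deg [ 0.49 -0.11] F tool [ 5.6 -1.1 -6.5] torq tool [-0.15  0.95 -0.26]
t 19.8 pos [0.5158 0.0721 0.0774] yaw -36.36 tilt 0.5 j [0.03 0.11 1.65 0.   1.39 0.66] F [ 5.2 -2.5  6.5] w 0.0399
 shift cm tool [ 5.23  2.49 -0.05] turn about tool z -0.13
```

```bash
python3 -m crank '[[[175,0,0.1,-0.06,0],[175,0,0.1,-0.04,0]]]'
python3 -c "
from meas import *
lean()"
python3 -m crank '[[[175,0.4,0.3,-0.02,0],[175,0.6,0.3,-0.03,0]]]'
python3 -c "
from meas import *
lean()"
```

```text
t: 20.05
position: [0.5131, 0.0712, 0.0775]
tcp_rot: [0.95, -0.312, -0.006, -0.001]
contact_force: [1.7, 0.7, 2.9]
grip_width: 0.0396
lean x,y deg [ 0.68 -0.12] F tool [ 1.  -1.5 -2.9] torq tool [ 0.19  0.3  -0.13]
t 20.05 pos [0.5131 0.0712 0.0775] yaw -36.36 tilt 0.69 j [0.02 0.1  1.66 0.01 1.39 0.66] F [1.7 0.7 2.9] w 0.0396
 shift cm tool [ 5.39  2.26 -0.06] turn about tool z -0.13
t: 20.3
position: [0.5153, 0.0636, 0.0776]
tcp_rot: [0.95, -0.312, -0.01, -0.003]
contact_force: [-1.0, 4.5, 5.1]
grip_width: 0.0393
lean x,y deg [1.19 0.02] F tool [-3.6 -3.  -5. ] torq tool [ 0.39 -0.85  0.1 ]
t 20.3 pos [0.5153 0.0636 0.0776] yaw -36.33 tilt 1.19 j [0.01 0.11 1.65 0.01 1.4  0.64] F [-1.   4.5  5.1] w 0.0393
 shift cm tool [ 4.77  1.78 -0.09] turn about tool z -0.1
```

```bash
python3 -m crank '[[[175,-0.3,-0.8,-0.05,0],[175,-0.4,-1.2,-0.03,0],[175,-0.4,-1.4,-0.02,0],[175,-0.4,-1.4,-0.02,0],[175,-0.4,-1.4,-0.02,0],[175,-0.4,-0.8,0,0]]]'
python3 -c "
from meas import *
lean()"
```

```text
t: 21.05
position: [0.5366, 0.133, 0.0776]
tcp_rot: [0.95, -0.313, -0.012, 0.003]
contact_force: [-1.0, -4.1, 4.6]
grip_width: 0.0397
lean x,y deg [ 1.25 -0.76] F tool [ 1.5  3.9 -4.6] torq tool [-0.95  0.44  0.  ]
t 21.05 pos [0.5366 0.133  0.0776] yaw -36.45 tilt 1.47 j [0.14 0.19 1.56 0.01 1.42 0.77] F [-1.  -4.1  4.6] w 0.0397
 shift cm tool [ 7.18  8.62 -0.03] turn about tool z -0.22
```

```bash
python3 -m crank '[[[175,0,0.8,0.06,0],[175,0.3,1.2,0.06,0]]]'
python3 -c "
from meas import *
lean()"
```

```text
t: 21.3
position: [0.5294, 0.1202, 0.0777]
tcp_rot: [0.95, -0.311, -0.011, -0.003]
contact_force: [2.5, 3.6, 5.0]
grip_width: 0.0396
lean x,y deg [ 1.26 -0.09] F tool [-0.2 -4.4 -5. ] torq tool [ 0.69 -0.14 -0.01]
t 21.3 pos [0.5294 0.1202 0.0777] yaw -36.24 tilt 1.27 j [0.11 0.16 1.59 0.01 1.41 0.74] F [2.5 3.6 5. ] w 0.0396
 shift cm tool [ 6.98  7.18 -0.12] turn about tool z -0.01
```

```bash
python3 -m crank '[[[175,-0.2,0.3,0.08,0],[175,-0.2,0.3,0.08,0],[175,0.3,1.2,0.05,0],[175,0.8,1.2,0,0],[175,1.2,1.2,-0.03,0],[175,1.2,1.2,-0.03,0]]]'
python3 -c "
from meas import *
lean()"
```

```text
t: 22.05
position: [0.5205, 0.062, 0.0778]
tcp_rot: [0.95, -0.311, -0.012, -0.01]
contact_force: [0.5, 5.8, 7.3]
grip_width: 0.0394
lean x,y deg [1.68 0.65] F tool [-3.3 -5.  -7.1] torq tool [ 0.7  -0.59  0.04]
t 22.05 pos [0.5205 0.062  0.0778] yaw -36.28 tilt 1.8 j [-0.01  0.12  1.64  0.03  1.4   0.62] F [0.5 5.8 7.3] w 0.0394
 shift cm tool [ 4.25  1.96 -0.12] turn about tool z -0.05
```

```bash
python3 -m crank '[[[175,1.0,0.6,-0.08,0],[175,1.2,0.6,-0.06,0]]]'
python3 -c "
from meas import *
lean()"
```

```text
t: 22.3
position: [0.5269, 0.0415, 0.078]
tcp_rot: [0.95, -0.312, -0.018, -0.012]
contact_force: [-1.1, 7.2, 8.3]
grip_width: 0.0396
lean x,y deg [2.39 0.71] F tool [-5.5 -5.3 -8. ] torq tool [ 0.58 -1.08  0.19]
t 22.3 pos [0.5269 0.0415 0.078 ] yaw -36.38 tilt 2.49 j [-0.05  0.14  1.62  0.03  1.41  0.58] F [-1.1  7.2  8.3] w 0.0396
 shift cm tool [ 2.53  0.68 -0.06] turn about tool z -0.15
```

```bash
python3 -m crank '[[[175,-0.2,0,0.1,0],[175,-0.2,0,0.1,0],[175,-0.2,0,0.1,0],[175,-0.2,0,0.1,0],[175,-0.2,0,0.1,0],[175,-0.2,0,0.1,0]]]'
python3 -c "
from meas import *
lean()"
```

```text
t: 23.05
position: [0.5236, 0.0415, 0.0776]
tcp_rot: [0.95, -0.314, -0.006, -0.01]
contact_force: [5.1, -0.9, 5.9]
grip_width: 0.0396
lean x,y deg [1.05 0.88] F tool [ 4.5 -2.4 -6. ] torq tool [ 0.15  0.84 -0.24]
t 23.05 pos [0.5236 0.0415 0.0776] yaw -36.54 tilt 1.37 j [-0.04  0.11  1.64  0.02  1.39  0.59] F [ 5.1 -0.9  5.9] w 0.0396
 shift cm tool [ 2.79  0.48 -0.05] turn about tool z -0.31
```

```bash
python3 -m crank '[[[175,0.1,0,-0.08,0],[175,1.0,0.2,-0.08,0]]]'
python3 -c "
from meas import *
lean()"
python3 -m crank '[[[175,0.8,0.2,-0.1,0]]]'
python3 -c "
from meas import *
lean()
snap('wrist','w16');flat('w16')"
```

```text
t: 23.3
position: [0.5281, 0.034, 0.0777]
tcp_rot: [0.949, -0.314, -0.01, -0.01]
contact_force: [-2.4, 4.1, 5.5]
grip_width: 0.0396
lean x,y deg [1.49 0.74] F tool [-4.5 -1.9 -5.4] torq tool [-0.08 -0.94  0.23]
t 23.3 pos [0.5281 0.034  0.0777] yaw -36.57 tilt 1.67 j [-0.06  0.13  1.63  0.03  1.4   0.58] F [-2.4  4.1  5.5] w 0.0396
 shift cm tool [ 1.99  0.14 -0.03] turn about tool z -0.34
t: 23.42
position: [0.5318, 0.0279, 0.0778]
tcp_rot: [0.949, -0.314, -0.013, -0.01]
contact_force: [-2.5, 3.7, 6.4]
grip_width: 0.0395
lean x,y deg [1.79 0.67] F tool [-4.4 -1.5 -6.3] torq tool [ 0.17 -0.95  0.19]
t 23.43 pos [0.5318 0.0279 0.0778] yaw -36.6 tilt 1.91 j [-0.07  0.14  1.62  0.03  1.41  0.56] F [-2.5  3.7  6.4] w 0.0395
 shift cm tool [ 1.33 -0.12 -0.01] turn about tool z -0.37
w16 batten z 62.94 slopes(deg) x -1.13 y 0.12 rms 0.62 | low z 62.87 slopes(deg) x -1.21 y 0.28 rms 0.58 | bed L z 38.53 slopes(deg) x 0.03 y -0.09 rms 0.65
```

```bash
python3 -m crank '[[[175,0.8,0,-0.1,-0.3]]]'
python3 -c "
from meas import *
lean()"
python3 -m crank '[[[175,-0.15,0,0.1,0],[175,-0.15,0,0.1,0],[175,-0.15,0,0.1,0],[175,-0.15,0,0.1,0],[175,-0.15,0,0.1,0],[175,-0.15,0,0.1,0]]]'
python3 -c "
from meas import *
lean()
snap('wrist','w17');flat('w17')
im=cv2.imread('pics/w17.png')[0:290,200:460]; cv2.imwrite('pics/w17z.png',cv2.resize(im,None,fx=2.06,fy=2.06,interpolation=cv2.INTER_CUBIC))"
```

```text
t: 23.6
position: [0.5367, 0.0226, 0.0779]
tcp_rot: [0.95, -0.312, -0.016, -0.01]
contact_force: [-3.6, 3.3, 6.8]
grip_width: 0.0396
lean x,y deg [2.09 0.53] F tool [-5.1 -0.6 -6.7] torq tool [-0.11 -1.04  0.18]
t 23.6 pos [0.5367 0.0226 0.0779] yaw -36.35 tilt 2.16 j [-0.08  0.15  1.6   0.03  1.41  0.55] F [-3.6  3.3  6.8] w 0.0396
 shift cm tool [ 0.62 -0.26  0.02] turn about tool z -0.12
t: 24.35
position: [0.5367, 0.0222, 0.0777]
tcp_rot: [0.95, -0.313, -0.008, -0.009]
contact_force: [1.4, 1.9, 6.5]
grip_width: 0.0394
lean x,y deg [1.25 0.73] F tool [-0.1 -2.5 -6.5] torq tool [ 0.15  0.06 -0.08]
t 24.35 pos [0.5367 0.0222 0.0777] yaw -36.48 tilt 1.45 j [-0.08  0.14  1.61  0.02  1.4   0.55] F [1.4 1.9 6.5] w 0.0394
 shift cm tool [ 0.6  -0.29  0.01] turn about tool z -0.25
w17 batten z 62.78 slopes(deg) x -0.38 y 0.19 rms 0.63 | low z 62.74 slopes(deg) x -0.61 y 0.04 rms 0.58 | bed L z 38.56 slopes(deg) x 0.01 y -0.11 rms 0.64
```

View pics/w17z.png

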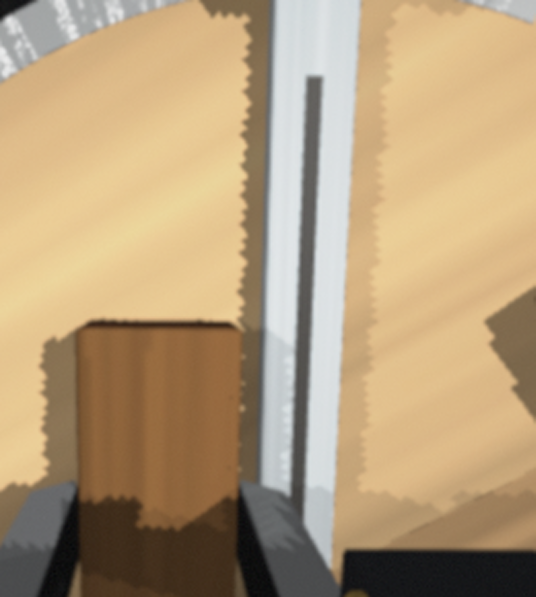

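```bash
python3 - <<'E'
import cv2
im=cv2.imread('pics/w17.png')
a=cv2.resize(im[320:390,225:365],None,fx=5,fy=5,interpolation=cv2.INTER_CUBIC)
b=cv2.resize(im[205:305,420:560],None,fx=5,fy=5,interpolation=cv2.INTER_CUBIC)
cv2.imwrite('pics/a2.png',a);cv2.imwrite('pics/b2.png',b)
E
```

```text
(no output)
```

View pics/a2.png

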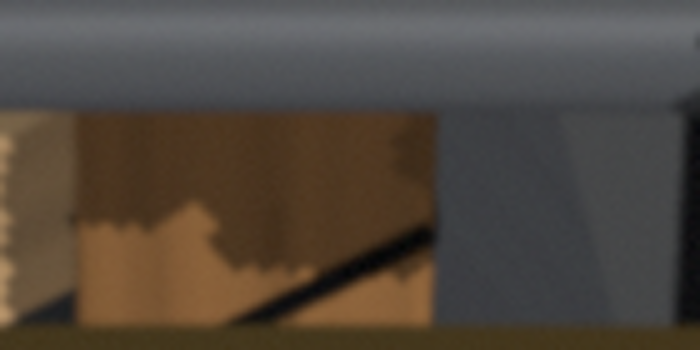

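View pics/b2.png

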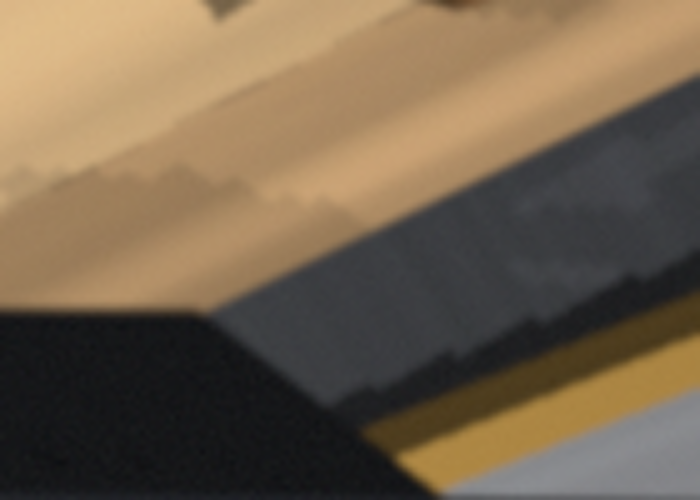

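```bash
python3 - <<'E'
from meas import *
a=lambda x,y:(225+(x+.5)/5-.5,320+(y+.5)/5-.5)
b=lambda x,y:(420+(x+.5)/5-.5,205+(y+.5)/5-.5)
rep('w17',[(238.3,158.2),(316,158.2)],[a(260,318),a(350,272),a(430,237)],[a(25,318),a(75,291),b(217,317),b(400,217),b(695,76)])
N=np.load('pics/w17.npz');P=(N['pos'],N['rot'])
z=lambda x,y:(200+(x+.5)/2.06-.5,(y+.5)/2.06-.5)
f=lambda px,h:pix2plane('wrist',px,h,*P)[:,:2]
F=f([z(271,20),z(262,300),z(259,480)],.05)   # fence left top edge
B=f([z(239,330),z(237,480)],.064);Bl=f([z(79,330),z(79,480)],.064)
u=F[0]-F[-1];u/=np.linalg.norm(u);n=np.array([u[1],-u[0]])
print('fence yaw',np.degrees(np.arctan2(*u[::-1]))-90,'gap mm right',((B-F.mean(0))@n*1e3),'left',((Bl-F.mean(0))@n*1e3))
E
```

```text
edge yaw -6.210867695897899 perp offsets [ 0.   -0.17  0.97 -0.22 -0.  ]
pivot dist to edge (exp 30mm) [30.24 30.05 30.89 29.65 29.8 ]
line yaw -7.246207272010067 line beyond edge mm [-1.81 -1.95 -1.46]
 vs model edge [-1.68 -1.83 -1.34]
heel [0.56605952 0.06273838] line centre from heel, beyond seen edge -1.06 vs model -0.93
fence yaw -36.07125214612274 gap mm right [-7.09196483 -6.95193532] left [-44.61461668 -45.75144323]
```

```bash
python3 -m crank '[[[175,0.1,-0.2,-0.1,0],[175,0.6,-0.1,-0.08,-0.2]]]'
python3 -c "
from meas import *
lean()"
```

```text
t: 24.65
position: [0.541, 0.0194, 0.0778]
tcp_rot: [0.95, -0.312, -0.013, -0.008]
contact_force: [-3.2, 2.3, 4.6]
grip_width: 0.0392
lean x,y deg [1.68 0.39] F tool [-4.1 -0.  -4.4] torq tool [-0.24 -0.93  0.19]
t 24.65 pos [0.541  0.0194 0.0778] yaw -36.34 tilt 1.73 j [-0.08  0.16  1.59  0.02  1.41  0.55] F [-3.2  2.3  4.6] w 0.0392
 shift cm tool [ 0.08 -0.25  0.03] turn about tool z -0.11
```

```bash
python3 -m crank '[[[175,-0.05,-0.2,0.04,0],[175,-0.1,-0.15,0.08,0],[175,-0.15,0,0.1,0],[175,-0.15,0,0.1,0],[175,-0.15,0,0.1,0]]]'
python3 -c "
from meas import *
lean()"
```

```text
t: 25.28
position: [0.5414, 0.0193, 0.0776]
tcp_rot: [0.95, -0.313, -0.01, -0.004]
contact_force: [-1.9, 0.6, 6.9]
grip_width: 0.0393
lean x,y deg [1.19 0.07] F tool [-2.   0.7 -6.8] torq tool [-0.2  -0.07  0.  ]
t 25.27 pos [0.5414 0.0193 0.0776] yaw -36.47 tilt 1.2 j [-0.08  0.16  1.6   0.01  1.41  0.56] F [-1.9  0.6  6.9] w 0.0393
 shift cm tool [ 0.04 -0.24  0.01] turn about tool z -0.24
```

```bash
python3 -m crank '[[[175,0,-0.1,-0.08,0],[175,0,-0.3,-0.05,-0.2]]]'
python3 -c "
from meas import *
lean()
snap('wrist','w18');flat('w18')"
```

```text
t: 25.52
position: [0.5425, 0.0201, 0.0777]
tcp_rot: [0.95, -0.312, -0.012, -0.001]
contact_force: [-3.3, -2.8, 3.8]
grip_width: 0.0397
lean x,y deg [ 1.31 -0.28] F tool [-1.1  4.2 -3.8] torq tool [-0.95 -0.09  0.05]
t 25.52 pos [0.5425 0.0201 0.0777] yaw -36.32 tilt 1.34 j [-0.07  0.16  1.59  0.01  1.41  0.56] F [-3.3 -2.8  3.8] w 0.0397
 shift cm tool [ 0.   -0.12  0.01] turn about tool z -0.09
w18 batten z 62.71 slopes(deg) x -0.69 y -0.05 rms 0.63 | low z 62.75 slopes(deg) x -0.60 y 0.24 rms 0.58 | bed L z 38.53 slopes(deg) x 0.03 y -0.09 rms 0.64
```

```bash
python3 - <<'E'
import cv2
im=cv2.imread('pics/w18.png')
cv2.imwrite('pics/w18z.png',cv2.resize(im[130:290,220:380],None,fx=3.7,fy=3.7,interpolation=cv2.INTER_CUBIC))
a=cv2.resize(im[330:390,225:365],None,fx=5,fy=5,interpolation=cv2.INTER_CUBIC)
b=cv2.resize(im[205:300,420:560],None,fx=5,fy=3,interpolation=cv2.INTER_CUBIC)
cv2.imwrite('pics/ab.png',cv2.vconcat([a,b]))
E
```

```text
(no output)
```

View pics/w18z.png

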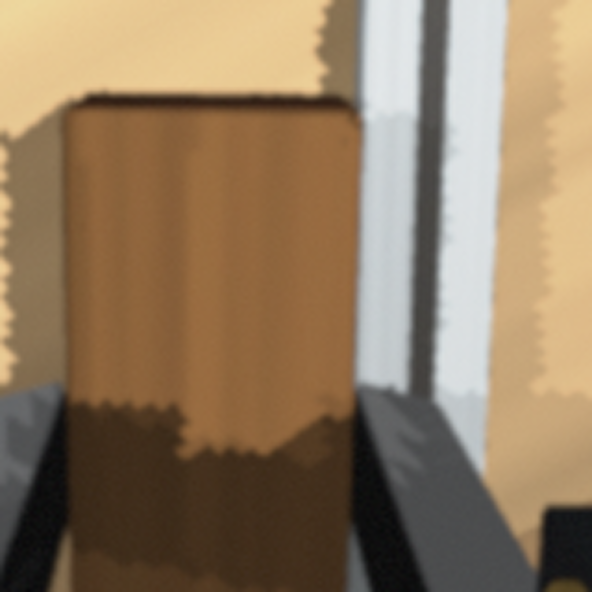

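View pics/ab.png

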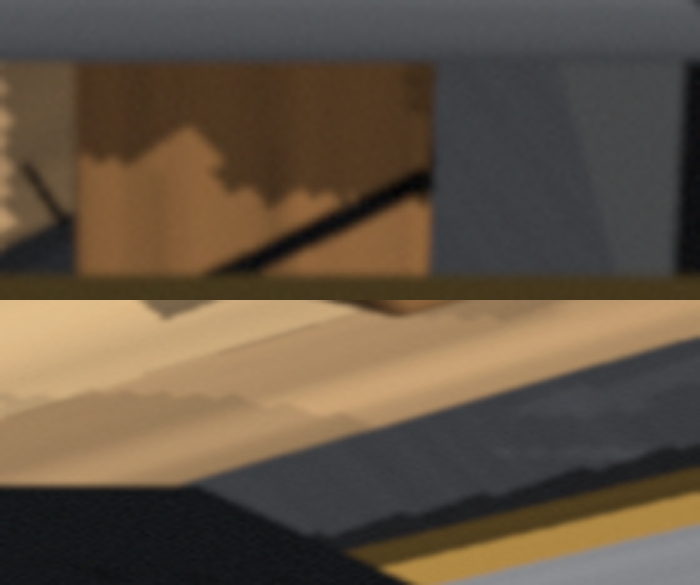

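```bash
python3 - <<'E'
from meas import *
a=lambda x,y:(225+(x+.5)/5-.5,330+(y+.5)/5-.5)
b=lambda x,y:(420+(x+.5)/5-.5,205+(y-300+.5)/3-.5)
z=lambda x,y:(220+(x+.5)/3.7-.5,130+(y+.5)/3.7-.5)
rep('w18',[z(68,108),z(357,108)],[a(235,268),a(330,222),a(425,183)],[a(10,252),a(70,221),b(205,482),b(440,403),b(695,342)])
N=np.load('pics/w18.npz');P=(N['pos'],N['rot'])
f=lambda px,h:pix2plane('wrist',px,h,*P)[:,:2]
B=f([z(359,125),z(355,380)],.064);Bl=f([z(66,125),z(68,380)],.064);F=f([z(362,30),z(360,90)],.05);Fr=f([z(507,30),z(491,380)],.05)
u=Fr[0]-Fr[1];u/=np.linalg.norm(u);n=np.array([u[1],-u[0]]);c=Fr.mean(0)
print('fence yaw',np.degrees(np.arctan2(*u[::-1]))-90,'fence left(-20)',(F-c)@n*1e3,'batten right',(B-c)@n*1e3,'left',(Bl-c)@n*1e3)
ex=lambda v:np.degrees(np.arctan2(*(v[0]-v[1])[::-1]))-90
print('batten yaw',ex(B),ex(Bl))
E
```

```text
edge yaw -6.303794523562625 perp offsets [ 0.   -0.12  0.03 -2.13  0.  ]
pivot dist to edge (exp 30mm) [30.64 30.51 30.59 28.42 30.54]
line yaw -8.2108155577172 line beyond edge mm [-0.45 -0.43  0.33]
 vs model edge [-0.31 -0.29  0.47]
heel [0.5714367  0.06034052] line centre from heel, beyond seen edge 0.89 vs model 1.03
fence yaw -35.891269597909144 fence left(-20) [-19.88400381 -19.99105782] batten right [-21.30695866 -21.18251617] left [-59.45415716 -60.35373251]
batten yaw -35.68542611170243 -37.371238639278374
```

```bash
python3 -m crank '[[[175,0.2,-0.12,-0.07,0]]]'
python3 -c "
from meas import *
lean()"
python3 -m crank '[[[175,0.2,-0.03,-0.04,0]]]'
python3 -c "
from meas import *
lean()
"
```

```text
t: 25.7
position: [0.5441, 0.0205, 0.0777]
tcp_rot: [0.95, -0.312, -0.013, -0.001]
contact_force: [-8.3, 1.2, 7.2]
grip_width: 0.0396
lean x,y deg [ 1.48 -0.31] F tool [-7.6  4.  -6.9] torq tool [-0.91 -1.32  0.12]
t 25.7 pos [0.5441 0.0205 0.0777] yaw -36.32 tilt 1.51 j [-0.07  0.17  1.58  0.01  1.41  0.56] F [-8.3  1.2  7.2] w 0.0396
 shift cm tool [-0.1   0.01  0.03] turn about tool z -0.09
t: 25.82
position: [0.5442, 0.0203, 0.0778]
tcp_rot: [0.95, -0.311, -0.016, -0.002]
contact_force: [-7.5, 2.4, 7.4]
grip_width: 0.0397
lean x,y deg [ 1.77 -0.38] F tool [-7.6  2.6 -7.1] torq tool [-0.75 -1.38  0.12]
t 25.82 pos [0.5442 0.0203 0.0778] yaw -36.31 tilt 1.81 j [-0.07  0.17  1.58  0.01  1.42  0.56] F [-7.5  2.4  7.4] w 0.0397
 shift cm tool [-0.12  0.01  0.04] turn about tool z -0.08
```

```bash
python3 -m crank '[[[175,-0.05,0,0.1,0],[175,-0.1,0,0.1,0],[175,-0.1,0,0.1,0],[175,-0.1,0,0.1,0],[175,-0.1,0,0.1,0]]]'
python3 -c "
from meas import *
lean()
snap('wrist','w19');flat('w19')
im=cv2.imread('pics/w19.png')
cv2.imwrite('pics/w19z.png',cv2.resize(im[130:290,220:380],None,fx=3.7,fy=3.7,interpolation=cv2.INTER_CUBIC))
a=cv2.resize(im[330:390,225:365],None,fx=5,fy=5,interpolation=cv2.INTER_CUBIC)
b=cv2.resize(im[205:260,420:560],None,fx=5,fy=5,interpolation=cv2.INTER_CUBIC)
cv2.imwrite('pics/ab19.png',cv2.vconcat([a,b]))"
```

```text
t: 26.45
position: [0.5439, 0.0206, 0.0776]
tcp_rot: [0.95, -0.311, -0.011, -0.0]
contact_force: [-3.7, -1.1, 7.1]
grip_width: 0.0398
lean x,y deg [ 1.22 -0.37] F tool [-2.5  3.2 -7. ] torq tool [-0.83 -0.13  0.07]
t 26.45 pos [0.5439 0.0206 0.0776] yaw -36.3 tilt 1.28 j [-0.07  0.17  1.58  0.01  1.41  0.56] F [-3.7 -1.1  7.1] w 0.0398
 shift cm tool [-0.08  0.01  0.02] turn about tool z -0.07
w19 batten z 62.73 slopes(deg) x -0.59 y 0.09 rms 0.62 | low z 62.75 slopes(deg) x -0.56 y 0.20 rms 0.55 | bed L z 38.55 slopes(deg) x 0.02 y -0.07 rms 0.64
```

View pics/w19z.png

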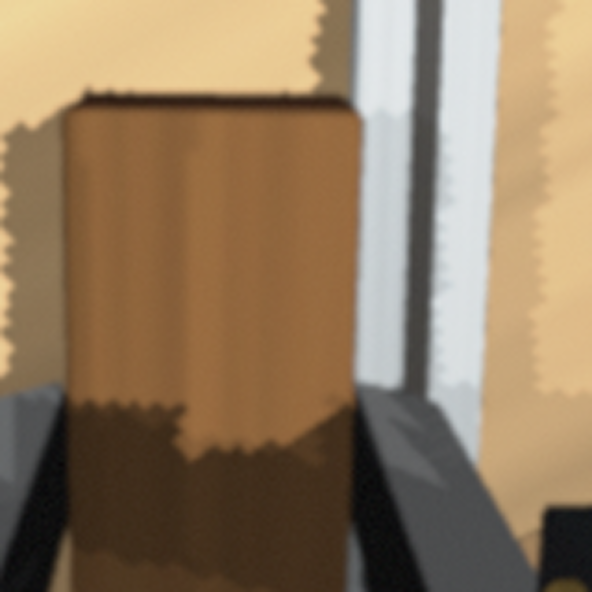

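View pics/ab19.png

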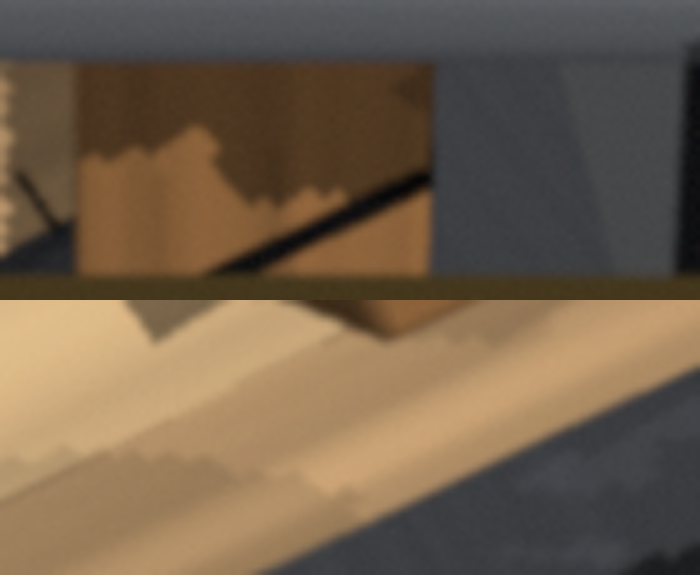

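```bash
python3 - <<'E'
from meas import *
a=lambda x,y:(225+(x+.5)/5-.5,330+(y+.5)/5-.5)
b=lambda x,y:(420+(x+.5)/5-.5,205+(y-300+.5)/5-.5)
z=lambda x,y:(220+(x+.5)/3.7-.5,130+(y+.5)/3.7-.5)
rep('w19',[z(68,108),z(357,108)],[a(240,267),a(330,225),a(425,182)],[a(10,256),a(70,224),b(265,573),b(440,487),b(695,371)])
N=np.load('pics/w19.npz');P=(N['pos'],N['rot'])
f=lambda px,h:pix2plane('wrist',px,h,*P)[:,:2]
B=f([z(360,125),z(356,380)],.064);Bl=f([z(66,125),z(68,380)],.064);F=f([z(355,15),z(354,90)],.05);Fr=f([z(500,30),z(482,380)],.05)
u=Fr[0]-Fr[1];u/=np.linalg.norm(u);n=np.array([u[1],-u[0]]);c=Fr.mean(0)
print('fence yaw',np.degrees(np.arctan2(*u[::-1]))-90,'fence left(-20)',(F-c)@n*1e3,'batten right',(B-c)@n*1e3,'left',(Bl-c)@n*1e3)
# fence shift check vs model
a2=BY-np.radians(29.9);ex=np.array([np.cos(a2),np.sin(a2)]);print('fence right edge vs pivot model (10)',(Fr-PIV)@ex*1e3,(F-PIV)@ex*1e3)
E
```

```text
edge yaw -6.185018820394772 perp offsets [ 0.   -0.23 -0.36 -0.59  0.  ]
pivot dist to edge (exp 30mm) [30.56 30.31 29.78 29.49 30.01]
line yaw -7.588098338351363 line beyond edge mm [-0.8  -0.61 -0.29]
 vs model edge [-0.77 -0.58 -0.26]
heel [0.57287924 0.0609009 ] line centre from heel, beyond seen edge 0.31 vs model 0.34
fence yaw -36.25383822175446 fence left(-20) [-19.94457716 -19.81257413] batten right [-20.16150626 -19.79156451] left [-58.41826961 -59.08812938]
fence right edge vs pivot model (10) [9.73100719 9.710026  ] [-10.2127092 -10.0849628]
```

```bash
python3 - <<'E'
from meas import *
s,im,d=snap('scene','s20')
cv2.imwrite('pics/s20z.png',cv2.resize(im[150:310,190:380,::-1],None,fx=3.7,fy=3.7,interpolation=cv2.INTER_CUBIC))
s,im,d=snap('top','t20')
cv2.imwrite('pics/t20z.png',cv2.resize(im[120:290,150:330,::-1],None,fx=3.5,fy=3.5,interpolation=cv2.INTER_CUBIC))
lean()
E
```

```text
lean x,y deg [ 1.22 -0.37] F tool [-0.5  3.5 -7.1] torq tool [-0.79 -0.13  0.13]
t 26.6 pos [0.5439 0.0206 0.0776] yaw -36.3 tilt 1.28 j [-0.07  0.17  1.58  0.01  1.41  0.56] F [-2.4 -2.6  7.2] w 0.0394
 shift cm tool [-0.08  0.01  0.01] turn about tool z -0.07
```

View pics/s20z.png

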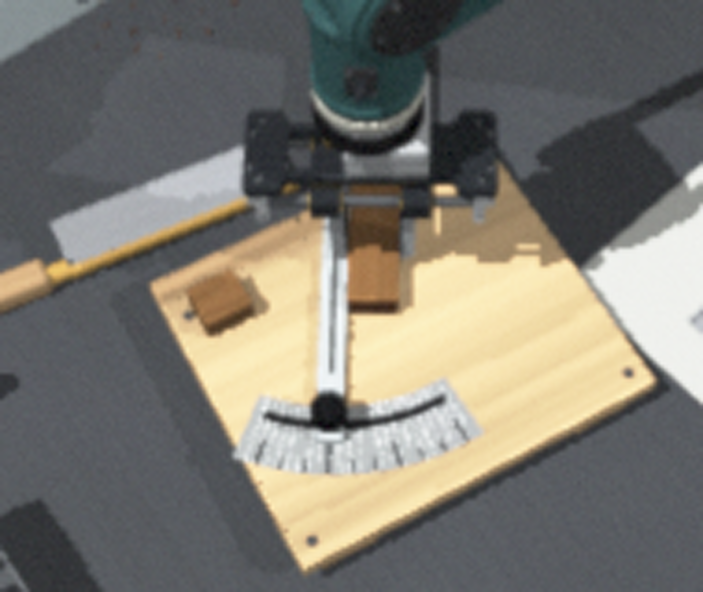

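View pics/t20z.png

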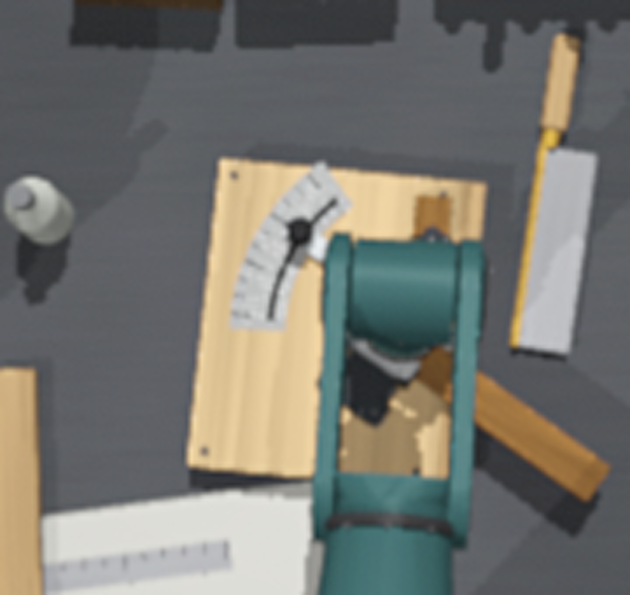

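```bash
python3 -m crank '[[[175,0.08,0.03,0.02,0]]]'
python3 -c "
from meas import *
lean();lean()
snap('wrist','w21');flat('w21')
im=cv2.imread('pics/w21.png')
cv2.imwrite('pics/w21z.png',cv2.resize(im[130:290,220:380],None,fx=3.7,fy=3.7,interpolation=cv2.INTER_CUBIC))
lean()"
```

```text
t: 26.72
position: [0.544, 0.0205, 0.0777]
tcp_rot: [0.95, -0.311, -0.012, -0.001]
contact_force: [-5.5, 2.2, 4.9]
grip_width: 0.0396
lean x,y deg [ 1.34 -0.34] F tool [-5.8  1.5 -4.8] torq tool [-0.49 -1.    0.08]
t 26.73 pos [0.544  0.0205 0.0777] yaw -36.3 tilt 1.38 j [-0.07  0.17  1.58  0.01  1.41  0.56] F [-5.5  2.2  4.9] w 0.0396
 shift cm tool [-0.09  0.01  0.02] turn about tool z -0.07
lean x,y deg [ 1.34 -0.34] F tool [-5.8  1.5 -4.8] torq tool [-0.49 -1.    0.08]
t 26.73 pos [0.544  0.0205 0.0777] yaw -36.3 tilt 1.38 j [-0.07  0.17  1.58  0.01  1.41  0.56] F [-5.5  2.2  4.9] w 0.0396
 shift cm tool [-0.09  0.01  0.02] turn about tool z -0.07
w21 batten z 62.74 slopes(deg) x -0.77 y -0.01 rms 0.64 | low z 62.74 slopes(deg) x -0.75 y 0.10 rms 0.56 | bed L z 38.53 slopes(deg) x 0.03 y -0.06 rms 0.65
lean x,y deg [ 1.34 -0.34] F tool [-5.9  2.4 -5.9] torq tool [-0.49 -0.76  0.08]
t 26.77 pos [0.544  0.0206 0.0777] yaw -36.3 tilt 1.38 j [-0.07  0.17  1.58  0.01  1.41  0.56] F [-6.   1.6  6. ] w 0.0394
 shift cm tool [-0.09  0.01  0.02] turn about tool z -0.07
```

View pics/w21z.png

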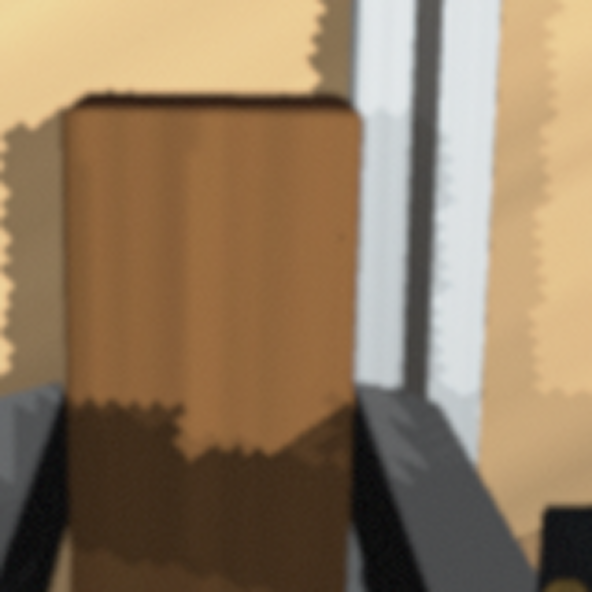

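```bash
python3 -c "
from bench import robot
print(robot.finish_job())"
```

```text
the job is handed in; nothing more can be done
None
```

I set the fence to 30 degrees by its knob, then slid the batten along the block in the gripper until it touched the fence. I handed the job in at about 26.8 s, still gripping it and pressing it down and lightly against the fence.

**What the last checks showed:**
- **Fence:** the ticks gave about 29.9 degrees after setting. With the batten against it, the fence's direction measured the same within about 0.2 degrees.
- **Contact:** the batten's face lies at the fence's face within my measuring error of about 0.5 mm. The side force was 6 N, too little to turn the fence.
- **Pencil line:** two readings disagree slightly. The line itself measured 0.3 to 0.8 mm inside the saw edge, while reckoning from the inner end put it 0.3 mm beyond. I took that as on the edge, within the calibration. The last small push after these readings moved the batten only about 0.1 mm.
- **Line direction:** the visible piece of line read about 1.4 degrees off the edge, but that piece is short, so I put this down to noise.
- **Flatness:** lengthwise the batten is level, so it is not tipping outward. It rolls about 0.7 degrees sideways, which leaves its robot-side edge about 0.5 mm off the bed.

**The approach:** pushing the batten straight at the fence made it stick and roll, to about 1.7 degrees at worst. I backed it off several times and straightened it on the block, without seeing it lift off.

The offcut, saw, glue bottle and spare batten look unmoved in the last pictures. I did not check the hammer, file, pliers or anvil again at the end.

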